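Put away the appraised medals

ROBOT

A 7-joint arm with a two-finger parallel gripper is mounted at the origin on the work surface. World frame = base frame: x ahead of the robot, y to its left, z up, the work surface at z = 0. Lengths are in m, angles in rad, forces in N, time in s.
With the tool pointing down it reaches from about 0.4 to 0.925 m from the base axis. Payload 5.6 kg.
Tool frame: the origin (TCP) lies at the very end of the fingers, on their centre line; the grasp point (between the pads) lies 19 mm behind it; x points along the fingers, y is the direction in which the jaws open and shut, and the axes are right-handed (so a half turn about x gives the same grasp; the last joint's range is limited). The gripper opens to 85 mm and grips with 20 to 120 N. Pads are 22 mm wide; open, the fingers measure 114 mm over their backs; the gripper's body (76 mm by 85 mm) begins 54 mm behind the grasp point. The pads swing forward as they close: fully open they stand 13 mm farther back than shut.
Start: joints at [1.299, 0.468, -0.012, 1.603, 0.006, 1.071, -0.056], TCP at [0.147, -0.633, 0.194] pointing down, gripper open.
Joint ranges: [-2.53, 2.53], [-0.31, 2.02], [-1.57, 1.55], [0.28, 2.44], [-1.29, 4.43], [0.15, 1.84], [-2.92, 2.92]. Speed limits (rad/s): [2.57, 2.57, 3.14, 3.14, 3.14, 3.14, 3.14].

INTERFACE

Orientations are given as a rotation vector (axis times angle).
In Python, from plant import arm gives the robot as it stands.
- The arm moves only by the tool step_arm, never from a script. Its argument "targets" is a list that holds one entry, the list of rows, each a list of 6 numbers: the shift along the tool's x, y, z in units of 25 mm (1.0 is 25 mm), then the turn, a rotation vector about the tool's x, y, z in degrees. A call has 1 to 5 rows; each row shifts and turns the commanded pose from where the row before left it, along the tool's axes as they then stand; what a row does not reach is not made up. A row lasts 1/10 s, in which the tool goes at most 50 mm and 8.59 degrees, less where a joint would pass 70% of its speed; a pose out of reach is approached as far as the arm can. A call is refused whole if a number of a shift passes 1 or a number of a turn 8.59, either way. A call with a gripper value outside its range is refused whole. "fingers" is the closure in counts, from 0 (fully open) to 255 (shut), set as the call begins (left out, the last holds). The fingers move at their own pace and stop on an object; "newtons" is the grip in N (left out, the last holds). Time passes only in rows, so rows that do not move let the fingers close. It gives the time, the measured TCP pose, the force and the opening at its end, in the units of the state.
- arm.get_obs(): the state, without advancing time (a new reading comes with each control period).
- arm.get_image(name): name is "scene" or "top" or "wrist"; returns (picture, depth): 400x640x3 uint8, red, green, blue; 400x640 float32, m along the optical axis (not along the pixel's ray), 0 where there is no reading.
- arm.camera_params(name): a dict with "intrinsics" (3x3 intrinsics, pixels), "cam_to_world" (4x4, takes a point from camera to world coordinates). Camera axes: x right, y up, looking along -z (the intrinsics and any distortion apply to the point x, -y, -z); pixel columns grow to the right and rows downward; lengths in m; the calibration is good to about 2 mm. The wrist camera is an equidistant fisheye: a pixel r from the principal point sees the ray r / f radians off the axis. A picture is of the moment at which its call begins: read the wrist's pose just before it. camera_params takes no time and is no camera call; for the wrist camera it gives the pose at the moment of the call.
- arm.finish_job(): hands the job in, once; it reports no verdict.
The state is a dict: "t": time; "q": joint angles; "joint_velocities": joint speeds; "joint_efforts": joint torques, N m; "tcp_pos": TCP position; "tcp_rot": TCP orientation; "force": force on the tool from outside, world axes, zero at the start; "wrist_torque": the same for the moment, N m; "gripper_width": finger opening in m.
Only numpy, scipy, OpenCV 4.12 (cv2) and the standard library are available. Lean on these libraries where they do the work, as an engineer would, in place of code of your own. Each camera call takes 0.05 s, during which the arm holds its last target. There are 200 camera calls.

TASK

Pack up the appraised lot: push each display panel from the white sorter fully down into the spring clip slot of its own colour in the grey rack. Pull out the cabinet's drawer, press every medal block fully down into a foam cutout of its own (any cutout), and only when they are all home push the drawer fully shut. Some panels or blocks may be absent; leave the other things on the desk where they are.

Things in the scene. Friction and masses are not known exactly. Their poses are not given: they have to be found in the camera images.
- panel_red: red display panel, loose, 130 g, may be absent: upright board 110 mm long (x), 10 mm thick (y), 95 mm tall (z), white with medals on both faces, red strip along its top 12 mm. Origin: centre of underside. Rounded lower edge; groove 1.5 mm deep along both faces, 19 to 33 mm up. Starts upright in the white sorter, with 1.5 mm play. Either way round will do.
- panel_blue: blue display panel, loose, 130 g, may be absent: upright board 110 mm long (x), 10 mm thick (y), 95 mm tall (z), white with medals on both faces, blue strip along its top 12 mm. Origin: centre of underside. Rounded lower edge; groove 1.5 mm deep along both faces, 19 to 33 mm up. Starts upright in the white sorter, with 1.5 mm play. Either way round will do.
- panel_yellow: yellow display panel, loose, 130 g, may be absent: upright board 110 mm long (x), 10 mm thick (y), 95 mm tall (z), white with medals on both faces, yellow strip along its top 12 mm. Origin: centre of underside. Rounded lower edge; groove 1.5 mm deep along both faces, 19 to 33 mm up. Starts upright in the white sorter, with 1.5 mm play. Either way round will do.
- slot_red (a point): slot with red end blocks in the grey rack: centre of its floor, 15 mm above the desk. x along the slot, y across it. Fins 14 mm apart guide the panel's faces, end bars 116 mm apart its ends. Two spring rollers 26 mm above the floor leave 7 mm: a panel rests on them about 30 mm high; 10 to 20 N of push takes it to the floor, where they snap into its grooves.
- slot_blue (a point): slot with blue end blocks in the grey rack: centre of its floor, 15 mm above the desk. x along the slot, y across it. Fins 14 mm apart guide the panel's faces, end bars 116 mm apart its ends. Two spring rollers 26 mm above the floor leave 7 mm: a panel rests on them about 30 mm high; 10 to 20 N of push takes it to the floor, where they snap into its grooves.
- slot_yellow (a point): slot with yellow end blocks in the grey rack: centre of its floor, 15 mm above the desk. x along the slot, y across it. Fins 14 mm apart guide the panel's faces, end bars 116 mm apart its ends. Two spring rollers 26 mm above the floor leave 7 mm: a panel rests on them about 30 mm high; 10 to 20 N of push takes it to the floor, where they snap into its grooves.
- sorter: white desk sorter (fixed), 140 x 165 x 50 mm, in which the panels start, lengthwise along its x: three places 58 mm apart along its y; floor 12 mm above the desk, clear dividers up to 50 mm. Origin: centre of its underside.
- rack: grey spring clip rack (fixed), 146 x 165 mm, 50 mm tall. Origin: centre of its underside. Slots run along its x, 58 mm apart along its y, in the order red, blue, yellow towards +y. Guide fins are 35 mm tall, end bars reach 37 mm and the coloured end blocks 45 mm above the desk; rollers have 8 mm radius and are 44 mm long.
- medal_1: medal block 1 (brass disc, red ribbon on top), loose, 140 g, may be absent: a pale block 60 mm long (its x), 40 mm wide (its y), 32 mm high (its z). Origin: centre of its underside. Lies flat on the desk at the start.
- medal_2: medal block 2 (silver disc, blue ribbon on top), loose, 140 g, may be absent: a pale block 60 mm long (its x), 40 mm wide (its y), 32 mm high (its z). Origin: centre of its underside. Lies flat on the desk at the start.
- medal_3: medal block 3 (copper disc, green ribbon on top), loose, 140 g, may be absent: a pale block 60 mm long (its x), 40 mm wide (its y), 32 mm high (its z). Origin: centre of its underside. Lies flat on the desk at the start.
- cutout_1 (a point): foam cutout 1 in the drawer (moves with it): centre of its blue floor, 13 mm above the desk. 64 mm long along x (the drawer's sliding line), 46 mm wide along y, 16 mm deep, 70 mm from the next. Foam ribs on both long sides leave 38 mm: a block stops on them and needs about 10 N of push to reach the floor, then stands 16 mm proud. Either way round, any block in any cutout.
- cutout_2 (a point): foam cutout 2 in the drawer (moves with it): centre of its blue floor, 13 mm above the desk. 64 mm long along x (the drawer's sliding line), 46 mm wide along y, 16 mm deep, 70 mm from the next. Foam ribs on both long sides leave 38 mm: a block stops on them and needs about 10 N of push to reach the floor, then stands 16 mm proud. Either way round, any block in any cutout.
- cutout_3 (a point): foam cutout 3 in the drawer (moves with it): centre of its blue floor, 13 mm above the desk. 64 mm long along x (the drawer's sliding line), 46 mm wide along y, 16 mm deep, 70 mm from the next. Foam ribs on both long sides leave 38 mm: a block stops on them and needs about 10 N of push to reach the floor, then stands 16 mm proud. Either way round, any block in any cutout.
- drawer (a joint): how far the drawer is out, m: 0 shut, 0.13 fully out; starts up to 0.03 out, stays where left (about 2 N friction). The cutouts' centres are 72 mm behind the drawer front's outer face, 70 mm clear of the cabinet when fully out and unreachable from above when shut.
- drawer_handle (a point): centre of the drawer's brass bar handle, 50 mm above the desk: bar 100 mm long along y, 8 mm thick along x, 12 mm high, with 30 mm free between it and the drawer front (71 mm high, its face 34 mm behind this point). x points into the cabinet: pull towards -x to open.
- cabinet: dark wooden collector's cabinet (fixed), 200 mm deep, 245 mm wide, 85 mm high. Origin: on the desk at the middle of its front edge; x points to its back, the drawer slides out along -x.
- phone: bystander, leave alone: black mobile phone lying flat, 75 x 150 x 9 mm. Origin: its underside
- loupe: bystander, leave alone: black loupe, 36 mm across, 30 mm high. Origin: its underside
- punch: bystander, leave alone: black hole punch, 110 x 50 x 42 mm. Origin: its underside
- cleaner: bystander, leave alone: small bottle, 52 mm across, 120 mm tall. Origin: its underside
- calliper: bystander, leave alone: calliper lying flat, 160 mm long, 12 mm high. Origin: its underside

How it is judged:
By the outcome, as a careful person would: the job done as asked, in the order asked, and still so for the second after the job is handed in, with the robot touching nothing.
Of panel_red, panel_blue, panel_yellow only 2 to 3 are there at a start; the rules pass over those that are not, and their reading is None.
Of medal_1, medal_2, medal_3 only 2 to 3 are there at a start; the rules pass over those that are not, and their reading is None.
At some moment in a run one of medal_1, medal_2, medal_3 may be knocked a few centimetres aside while the robot is not near it.
It also fails if it takes over 210 s, if anything falls off the work surface, if the arm or the gripper's body presses on something with over 40 N, if the wrist force passes 120 N, or if a joint passes its speed limit or range.

## Working session

There is one attempt and no reset: what is moved stays moved. The work goes in short steps, Python scripts to look and compute and a tool call to move; the robot and the scene stay as the last step left them, time stands still between calls to the robot, and variables do not carry over. Pictures are saved under pics/ and viewed, about 12 in all and at most 16, crops included, and the job is handed in when it is done.

Besides the shell and the picture viewer there is one more tool, called as name(argument=value, ...), one argument or row to a line, values as JSON. step_arm: Moves the arm, as the interface text tells. Its arguments: {"type":"object","properties":{"targets":{"type":"array","items":{"type":"array","items":{"type":"array","items":{"type":"number"}}}},"fingers":{"type":"number"},"newtons":{"type":"number"}},"required":["targets"]}

```bash
ls; mkdir -p pics; python3 - <<'E'
from plant import arm
import cv2,numpy as np
o=arm.get_obs()
print({k:np.round(v,3) for k,v in o.items()})
for n in ["top","scene"]:
    im,d=arm.get_image(n); p=arm.camera_params(n)
    np.savez(f"pics/{n}0.npz",im=im,d=d,K=p["intrinsics"],T=p["cam_to_world"])
    cv2.imwrite(f"pics/{n}0.png",im[...,::-1]); print(n,p)
E
```

```text
pics
{'t': np.float64(0.0), 'q': array([ 1.299,  0.468, -0.012,  1.604,  0.006,  1.071, -0.056]), 'joint_velocities': array([ 0.001, -0.001, -0.002, -0.   , -0.   ,  0.   , -0.002]), 'joint_efforts': array([ 0.0000e+00, -5.3239e+01,  2.2000e-02, -2.5131e+01,  1.2000e-02,
        8.0000e-03, -0.0000e+00]), 'tcp_pos': array([ 0.147, -0.632,  0.194]), 'tcp_rot': array([ 2.101,  0.243, -2.101]), 'force': array([ 1.033,  0.236, -0.361]), 'wrist_torque': array([ 0.024,  0.049, -0.023]), 'gripper_width': np.float64(0.085)}
top {'intrinsics': array([[430.24203487,   0.        , 318.73439972],
       [  0.        , 430.24203487, 203.08338382],
       [  0.        ,   0.        ,   1.        ]]), 'cam_to_world': array([[-0.00365192,  0.99155214, -0.12965728,  0.35248726],
       [-0.99989388, -0.00544927, -0.01351023,  0.05152603],
       [-0.01410264,  0.12959419,  0.99146682,  1.36389856],
       [ 0.        ,  0.        ,  0.        ,  1.        ]])}
scene {'intrinsics': array([[382.03469578,   0.        , 323.44561408],
       [  0.        , 382.03469578, 199.9451279 ],
       [  0.        ,   0.        ,   1.        ]]), 'cam_to_world': array([[-0.69010689, -0.54076332,  0.48096519,  1.01367564],
       [ 0.72365393, -0.50753608,  0.46768804,  0.55299769],
       [-0.00880135,  0.67080709,  0.74157965,  0.80931717],
       [ 0.        ,  0.        ,  0.        ,  1.        ]])}
```

View pics/top0.png

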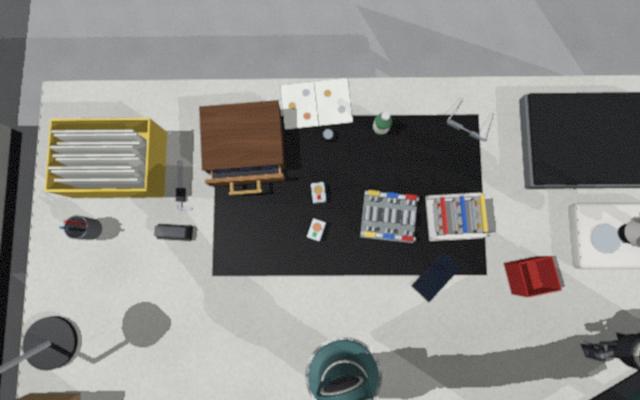

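View pics/scene0.png

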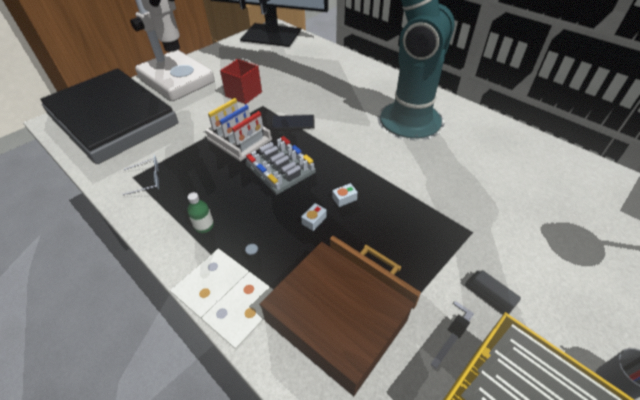

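Top view: cabinet (242,140) with handle (245,187), two medals at (318,192) and (316,229), rack (390,216), sorter with red, blue and yellow strips at (457,216). Next I'll zoom in and take measurements from depth.

```bash
cat > h.py <<'E'
import numpy as np,cv2
from scipy.spatial.transform import Rotation as R
def load(n):
    z=np.load(n); return z["im"],z["d"],z["K"],z["T"]
def cloud(d,K,T):
    v,u=np.mgrid[:d.shape[0],:d.shape[1]]
    P=np.stack([(u-K[0,2])/K[0,0]*d,-(v-K[1,2])/K[1,1]*d,-d],-1)
    return P@T[:3,:3].T+T[:3,3]
def rect(P):
    (c,s,a)=cv2.minAreaRect((P[:,:2]*1000).astype(np.float32)); return np.round(c,1),np.round(s,1),round(a,1)
def ray(uv,z,K,T):
    r=T[:3,:3]@np.array([(uv[0]-K[0,2])/K[0,0],-(uv[1]-K[1,2])/K[1,1],-1]); return T[:3,3]+r*(z-T[2,3])/r[2]
E
python3 - <<'E'
from h import *
im,d,K,T=load("pics/top0.npz"); P=cloud(d,K,T)
def reg(x0,x1,y0,y1,lo,hi):
    m=np.zeros(d.shape,bool); m[y0:y1,x0:x1]=1; m&=(P[...,2]>lo)&(P[...,2]<hi)&(d>0); return m
for nm,a in dict(m1=(305,332,175,207,.02,.045),m3=(303,330,212,244,.02,.045),cab=(190,295,90,180,.075,.1),front=(190,295,160,198,.06,.0745),handle=(220,270,178,198,.04,.06),rack=(355,424,180,248,.028,.06),sorter=(424,495,185,245,.03,.055),phone=(405,460,250,305,.004,.03),cleaner=(370,396,105,140,.05,.15)).items():
    m=reg(*a); print(nm,m.sum(),rect(P[m]),np.round(np.median(P[m],0),3))
hsv=cv2.cvtColor(im,cv2.COLOR_RGB2HSV).astype(int)
H,S,V=hsv[...,0],hsv[...,1],hsv[...,2]
for nm,x in [("rack",(355,424)),("sorter",(424,495))]:
  for c,mm in dict(red=(H<8)|(H>172),blue=(H>100)&(H<130),yellow=(H>20)&(H<35)).items():
    m=mm&(S>130)&(V>80); m[:, :x[0]]=0;m[:,x[1]:]=0;m[:185]=0;m[248:]=0
    n,l,st,ce=cv2.connectedComponentsWithStats(m.astype(np.uint8))
    for i in range(1,n):
        if st[i,4]>4: q=l==i; print(nm,c,st[i],np.round(P[q].mean(0),3), rect(P[q]))
crop=lambda im,x0,x1,y0,y1,k:cv2.resize(im[y0:y1,x0:x1,::-1],None,fx=k,fy=k,interpolation=cv2.INTER_CUBIC)
A=crop(im,195,335,95,250,3.8);
B=crop(im,345,505,175,305,3.8)
A=A[:580,:];
cv2.imwrite("pics/z1.png",crop(im,195,505,95,310,2.58))
E
```

```text
m1 246 (array([560.6,  72.5]), array([60.5, 39.8]), 6.7) [0.56  0.072 0.033]
m3 252 (array([443.9,  79.9]), array([40.5, 59.9]), 71.1) [0.443 0.078 0.033]
cab 5248 (array([714.1, 309.5]), array([243.9, 250.3]), 4.1) [0.73  0.31  0.085]
front 335 (array([596.1, 300.8]), array([ 75.1, 240.6]), 4.4) [0.598 0.304 0.071]
handle 203 (array([574.9, 297.4]), array([ 39.9, 152. ]), 4.5) [0.569 0.3   0.055]
rack 1101 (array([ 485.2, -148.3]), array([164.1, 142.8]), 83.6) [ 0.486 -0.149  0.046]
sorter 647 (array([ 483.4, -354.7]), array([134.6, 165.9]), 2.9) [ 0.479 -0.347  0.042]
phone 1368 (array([ 297.5, -281.1]), array([171.5, 165.6]), 89.6) [ 0.297 -0.288  0.009]
cleaner 259 (array([ 774.1, -129.1]), array([50.9, 49.1]), 69.6) [ 0.769 -0.127  0.086]
rack red [406 194  11   6  55] [ 0.546 -0.217  0.034] (array([ 547.5, -219.5]), array([40.8, 22.8]), 89.9)
rack red [403 236  10   5  39] [ 0.416 -0.201  0.045] (array([ 417. , -200.7]), array([29.1, 13.3]), 79.2)
rack blue [387 192  11   6  52] [ 0.554 -0.159  0.033] (array([ 555.6, -160.9]), array([38., 23.]), 83.7)
rack blue [384 234  10   5  38] [ 0.423 -0.143  0.044] (array([ 423.9, -143.2]), array([29.1, 13.4]), 81.0)
rack yellow [368 189  11   6  49] [ 0.558 -0.098  0.058] (array([461.4, -35.4]), array([ 31.8, 276.8]), 58.0)
rack yellow [365 232   9   4  27] [ 0.43  -0.084  0.045] (array([431.2, -84.1]), array([25.1,  9.3]), 78.9)
sorter red [441 198   6  36 129] [ 0.478 -0.296  0.107] (array([ 478.5, -297. ]), array([103.4,  12. ]), 2.5)
sorter blue [460 197   7  35 125] [ 0.483 -0.354  0.108] (array([ 482.5, -354.3]), array([99.9, 11.3]), 3.0)
sorter yellow [480 195   7  37 118] [ 0.484 -0.407  0.118] (array([ 399.1, -197.8]), array([ 99.2, 497.5]), 21.9)
```

View pics/z1.png

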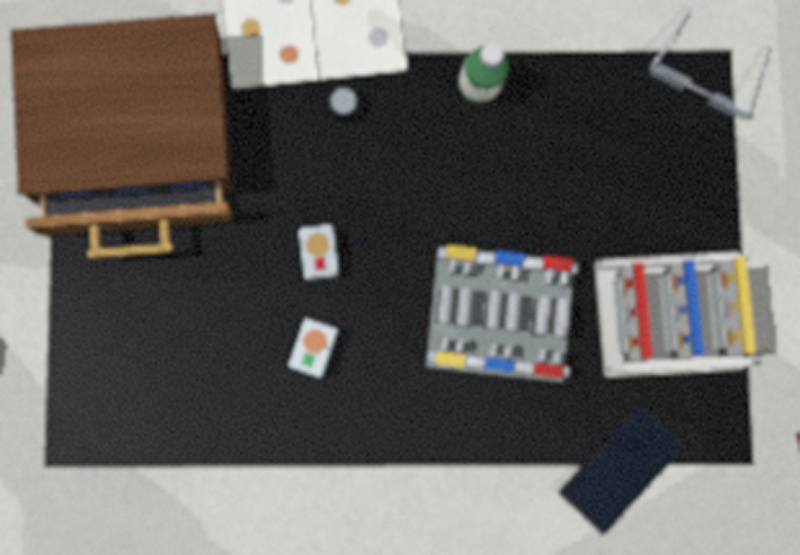

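Zoom: cabinet, drawer slightly out, medals 1 (brass/red) and 3 (copper/green) only, all three panels. Rack order is red (−y) → yellow (+y). I'll move over the sorter and rack for a closer wrist look.

```bash
cat >> h.py <<'E'
def plan(goal,yaw=None,o=None):
    "total shift (tool axes now, units 25 mm) to reach goal xyz; yaw = wanted world angle of tool y axis (deg, mod 180) -> turn about tool x"
    if o is None:
        from plant import arm; o=arm.get_obs()
    M=R.from_rotvec(o["tcp_rot"]).as_matrix(); s=M.T@(np.array(goal)-o["tcp_pos"])/.025
    ty=np.degrees(np.arctan2(M[1,1],M[0,1]))
    print("pos",np.round(o["tcp_pos"],4),"ty",round(ty,2),"tilt",np.round(np.degrees(M[:2,0]),2),"shift",np.round(s,2),end=" ")
    if yaw is not None:
        dy=(yaw-ty+90)%180-90; print("turn x",round(-dy,2),"q7",round(np.degrees(o["q"][6])),end=" ")
        c,t=np.radians(yaw),0
        Y=np.array([np.cos(np.radians(ty+dy)),np.sin(np.radians(ty+dy)),0]);X=np.array([0,0,-1.]);Z=np.cross(X,Y)
        D=(np.array(goal)-o["tcp_pos"])/.025; print("shift after turn",np.round([D@X,D@Y,D@Z],2),end=" ")
    print()
E
python3 - <<'E'
from h import *
from plant import arm
o=arm.get_obs(); print(np.round(R.from_rotvec(o["tcp_rot"]).as_matrix(),3)); plan([.46,-.25,.33],90)
p=arm.camera_params("wrist");C=p["cam_to_world"];M=R.from_rotvec(o["tcp_rot"]).as_matrix()
print(p["intrinsics"],"cam in tool",np.round(M.T@(C[:3,3]-o["tcp_pos"]),3),"axis",np.round(M.T@(-C[:3,2]),3))
E
```

```text
[[-0.     0.227 -0.974]
 [ 0.002 -0.974 -0.227]
 [-1.    -0.002  0.   ]]
pos [ 0.1472 -0.6325  0.1936] ty -76.89 tilt [-0.03  0.09] shift [ -5.44 -12.07 -15.65] turn x 13.11 q7 -3 shift after turn [ -5.45 -15.3  -12.51] 
[[309.70691629   0.         321.79638916]
 [  0.         309.70691629 201.21408101]
 [  0.           0.           1.        ]] cam in tool [-0.18  -0.    -0.079] axis [ 0.953 -0.     0.303]
```

step_arm(
  targets=[
    [[-1, 0, 0, 6.55, 0, 0], [-1, 0, 0, 6.55, 0, 0], [-1, -1, -0.8, 0, 0, 0], [-1, -1, -0.8, 0, 0, 0], [-0.45, -1, -0.8, 0, 0, 0]],
  ],
  fingers=150,
)

```text
t: 0.6
tcp_pos: [0.2083, -0.5579, 0.3078]
tcp_rot: [2.222, -0.003, -2.219]
force: [-0.0, 0.3, 0.5]
gripper_width: 0.0353
```

step_arm(
  targets=[
    [[0, -1, -0.8, 0, 0, 0], [0, -1, -0.8, 0, 0, 0], [0, -1, -0.8, 0, 0, 0], [0, -1, -0.8, 0, 0, 0], [0, -1, -0.8, 0, 0, 0]],
  ],
)

```text
t: 1.1
tcp_pos: [0.3079, -0.4317, 0.3054]
tcp_rot: [-2.221, -0.0, 2.222]
force: [0.6, -0.3, -1.0]
gripper_width: 0.0351
```

step_arm(
  targets=[
    [[0, -1, -0.8, 0, 0, 0], [0, -1, -0.8, 0, 0, 0], [0, -1, -0.8, 0, 0, 0], [0, -1, -0.8, 0, 0, 0], [0, -1, -0.8, 0, 0, 0]],
  ],
)

```text
t: 1.6
tcp_pos: [0.4078, -0.3068, 0.3055]
tcp_rot: [-2.221, -0.0, 2.222]
force: [-0.4, -0.4, -0.5]
gripper_width: 0.0353
```

step_arm(
  targets=[
    [[0, -0.5, -0.4, 0, 0, 0], [0, -0.5, -0.4, 0, 0, 0], [0, -0.3, 0, 0, 0, 0], [0, 0, 0, 0, 0, 0], [0, 0, 0, 0, 0, 0]],
  ],
)

```text
t: 2.1
tcp_pos: [0.4266, -0.2762, 0.3056]
tcp_rot: [-2.221, 0.001, 2.222]
force: [0.6, -0.3, 0.2]
gripper_width: 0.0356
```

```bash
cat >> h.py <<'E'
def wcloud(d,K,T):
    v,u=np.mgrid[:d.shape[0],:d.shape[1]]
    x,y=(u-K[0,2])/K[0,0],(v-K[1,2])/K[1,1]; r=np.hypot(x,y); t=np.tan(np.minimum(r,1.4))/np.maximum(r,1e-9)
    return np.stack([x*t*d,-y*t*d,-d],-1)@T[:3,:3].T+T[:3,3]
def wshot(name):
    from plant import arm
    p=arm.camera_params("wrist"); im,d=arm.get_image("wrist")
    np.savez(f"pics/{name}.npz",im=im,d=d,K=p["intrinsics"],T=p["cam_to_world"]); cv2.imwrite(f"pics/{name}.png",im[...,::-1])
    return im,d,wcloud(d,p["intrinsics"],p["cam_to_world"])
E
python3 - <<'E'
from h import *
plan([.46,-.25,.33],90)
im,d,P=wshot("w1")
m=(d>0)&(d<1)&(P[...,2]<.004)&(P[...,0]>.3)&(P[...,0]<.7)&(abs(P[...,1]+.25)<.3); print("desk z",np.percentile(P[m][:,2],[5,50,95]),m.sum())
hsv=cv2.cvtColor(im,cv2.COLOR_RGB2HSV).astype(int);H,S,V=hsv[...,0],hsv[...,1],hsv[...,2]
for c,mm in dict(red=(H<8)|(H>172),blue=(H>100)&(H<130),yellow=(H>20)&(H<35)).items():
    m=mm&(S>120)&(V>70)&(P[...,2]>.02)&(P[...,2]<.13)&(d>0)
    n,l,st,ce=cv2.connectedComponentsWithStats(m.astype(np.uint8))
    for i in range(1,n):
        if st[i,4]>60:
            q=P[l==i]; z=np.percentile(q[:,2],90); qt=q[abs(q[:,2]-z)<.004]; print(c,st[i],"ztop",round(z,4),len(qt),rect(qt))
E
```

```text
pos [ 0.4266 -0.2762  0.3056] ty -90.05 tilt [-0.03 -0.02] shift [-0.98 -1.05 -1.33] turn x -0.05 q7 -63 shift after turn [-0.98 -1.05 -1.34] 
desk z [-0.00066386  0.00085394  0.00238163] 55373
red [265  76  25  11 230] ztop 0.0466 225 (array([ 542.1, -212.3]), array([33.1, 14.5]), 87.4)
red [331  83  13  88 710] ztop 0.1085 678 (array([ 479.5, -294.3]), array([108.3,  10.4]), 2.8)
red [257 163  24  12 226] ztop 0.0466 225 (array([ 415.4, -197.6]), array([33.5, 14.7]), 83.4)
red [ 454  201   77   86 4734] ztop 0.1078 740 (array([ 302.2, -558.2]), array([100.4, 100.7]), 11.4)
blue [226  73  24  11 219] ztop 0.0467 213 (array([ 549.2, -154.8]), array([33.4, 14.3]), 82.4)
blue [375  82  15  87 819] ztop 0.1084 722 (array([ 482.6, -352.4]), array([108.1,  10.8]), 3.0)
blue [220 160  22  12 216] ztop 0.0467 209 (array([ 422.1, -139.8]), array([33. , 15.3]), 82.5)
blue [  0 327  23  49 449] ztop 0.1222 58 (array([-184.5,  802. ]), array([119.5,   9.7]), 0.0)
yellow [190  73  22  10 193] ztop 0.0467 186 (array([555.6, -97.8]), array([33.4, 13.6]), 83.9)
yellow [108  77  11  14 118] ztop 0.035 118 (array([569.5,  74.7]), array([24. , 22.3]), 81.5)
yellow [422  83  11  85 816] ztop 0.1085 668 (array([ 485.1, -410.2]), array([108.1,  10.8]), 2.8)
yellow [ 17  87  25  28 127] ztop 0.0571 127 (array([574.8, 298.8]), array([36. , 94.2]), 4.2)
yellow [185 157  22  11 199] ztop 0.0466 185 (array([429. , -82.2]), array([33.5, 14. ]), 81.7)
```

View pics/w1.png

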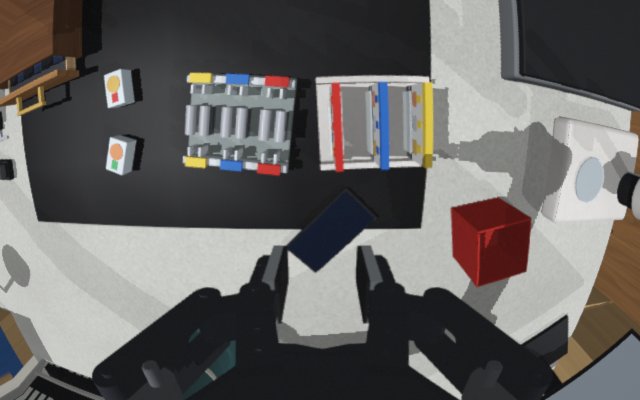

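Wrist view: rack end blocks (rows ~80/165, cols 190–280), panel strips at cols 337/383/428; measured heights agree (tops 108 mm vs 107, end blocks 46.6 vs 45, slot pitch 58.06). Red panel first.

```bash
python3 -c "
from h import *
plan([.4795,-.2943,.125],92.8)"
```

```text
pos [ 0.4266 -0.2765  0.3057] ty -90.09 tilt [-0.02 -0.02] shift [ 7.23  0.71 -2.12] turn x -2.89 q7 -63 shift after turn [ 7.23  0.82 -2.08]
```

step_arm(
  targets=[
    [[0, 0.4, 0, -2.89, 0, 0], [1, 0.42, -1, 0, 0, 0], [1, 0, -1, 0, 0, 0], [1, 0, -0.08, 0, 0, 0], [1, 0, 0, 0, 0, 0]],
  ],
)

```text
t: 2.65
tcp_pos: [0.4799, -0.2942, 0.2044]
tcp_rot: [2.196, 0.055, -2.196]
force: [-0.1, -0.5, -0.0]
gripper_width: 0.0356
```

step_arm(
  targets=[
    [[1, 0, 0, 0, 0, 0], [1, 0, 0, 0, 0, 0], [1, 0, 0, 0, 0, 0], [0.23, 0, 0, 0, 0, 0], [0, 0, 0, 0, 0, 0]],
  ],
)

```text
t: 3.15
tcp_pos: [0.479, -0.2939, 0.1243]
tcp_rot: [2.195, 0.055, -2.199]
force: [0.8, -0.1, -0.1]
gripper_width: 0.0352
```

```bash
python3 -c "
from h import *
plan([.4795,-.2943,.067],92.8)"
```

```text
pos [ 0.479  -0.2939  0.1243] ty -87.17 tilt [-0.1   0.04] shift [ 2.29  0.02 -0.02] turn x 0.03 q7 -65 shift after turn [ 2.29  0.02 -0.02]
```

step_arm(
  targets=[
    [[0.8, 0, 0, 0, 0, 0], [0.8, 0.02, -0.02, 0, 0, 0], [0.5, 0, 0, 0, 0, 0], [0.19, 0, 0, 0, 0, 0], [0, 0, 0, 0, 0, 0]],
  ],
)

```text
t: 3.65
tcp_pos: [0.4804, -0.2941, 0.0679]
tcp_rot: [2.196, 0.055, -2.196]
force: [-0.1, -0.5, -0.7]
gripper_width: 0.0351
```

step_arm(
  targets=[
    [[0, 0, 0, 0, 0, 0], [0, 0, 0, 0, 0, 0], [0, 0, 0, 0, 0, 0], [0, 0, 0, 0, 0, 0], [0, 0, 0, 0, 0, 0]],
  ],
  fingers=255,
  newtons=80,
)

```text
t: 4.15
tcp_pos: [0.4811, -0.2944, 0.0689]
tcp_rot: [2.197, 0.054, -2.193]
force: [-1.5, -0.1, 6.0]
gripper_width: 0.0042
```

step_arm(
  targets=[
    [[-0.4, 0, 0, 0, 0, 0], [-0.8, 0, 0, 0, 0, 0], [-1, 0, 0, 0, 0, 0], [-1, 0, 0, 0, 0, 0], [-0.8, 0, 0, 0, 0, 0]],
  ],
)

```text
t: 4.65
tcp_pos: [0.4804, -0.2938, 0.1694]
tcp_rot: [2.196, 0.055, -2.195]
force: [-0.9, -1.5, -1.2]
gripper_width: 0.0039
```

```bash
python3 -c "
from h import *
plan([.4788,-.2050,.130],83.2)
plan([.4788,-.2050,.165],83.2)"
```

```text
pos [ 0.4804 -0.2938  0.1694] ty -87.1 tilt [ 0.04 -0.02] shift [ 1.58 -3.55 -0.11] turn x 9.7 q7 -64 shift after turn [ 1.58 -3.52  0.49] 
pos [ 0.4804 -0.2938  0.1694] ty -87.1 tilt [ 0.04 -0.02] shift [ 0.18 -3.55 -0.11] turn x 9.7 q7 -64 shift after turn [ 0.18 -3.52  0.49]
```

```bash
python3 -c "
from h import *
im,d,P=wshot('w2'); cv2.imwrite('pics/w2c.png',im[60:360,140:520,::-1])"
```

```text
(no output)
```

View pics/w2c.png

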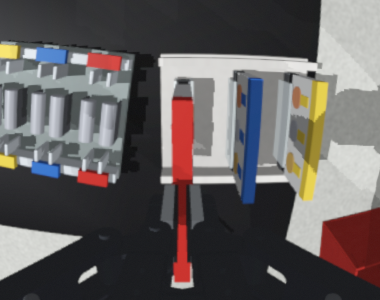

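Panel held (crop: red strip at col 182, between fingers). Check its pose in the grip.

```bash
cat >> h.py <<'E'
def strip(name,c,ymin=-9,ymax=9):
    im,d,K,T=load(f"pics/{name}.npz"); P=wcloud(d,K,T)
    hsv=cv2.cvtColor(im,cv2.COLOR_RGB2HSV).astype(int);H,S,V=hsv[...,0],hsv[...,1],hsv[...,2]
    mm=dict(red=(H<8)|(H>172),blue=(H>100)&(H<130),yellow=(H>20)&(H<35))[c]
    m=mm&(S>110)&(V>60)&(d>0)&(P[...,2]>.06)&(P[...,2]<.25)&(P[...,0]>.38)&(P[...,0]<.6)&(P[...,1]>ymin)&(P[...,1]<ymax)
    q=P[m]; z=np.percentile(q[:,2],90); q=q[abs(q[:,2]-z)<.005]; print(c,len(q),"z",round(z,4),rect(q),"x",np.round([q[:,0].min(),q[:,0].max()],4))
E
python3 -c "
from h import *
strip('w2','red',-.32,-.27); strip('w2','blue',-.37,-.33)"
```

```text
red 2615 z 0.2089 (array([ 479.5, -293.1]), array([110.1,   9.6]), 2.6) x [0.4246 0.5345]
blue 1546 z 0.1083 (array([ 482.3, -352.3]), array([110.1,  10.9]), 2.8) x [0.4271 0.5376]
```

step_arm(
  targets=[
    [[0, 0, 0, 4.85, 0, 0], [0, 0, 0, 4.85, 0, 0], [0.2, -1, 0.13, 0, 0, 0], [0, -1, 0.13, 0, 0, 0], [0, -1, 0.13, 0, 0, 0]],
  ],
)

```text
t: 5.2
tcp_pos: [0.4788, -0.2172, 0.162]
tcp_rot: [-2.158, 0.128, 2.161]
force: [0.2, 0.4, -2.2]
gripper_width: 0.0045
```

step_arm(
  targets=[
    [[0.5, -0.5, 0.08, 0, 0, 0], [0.5, 0, 0, 0, 0, 0], [0.5, 0, 0, 0, 0, 0], [0, 0, 0, 0, 0, 0], [0, 0, 0, 0, 0, 0]],
  ],
)

```text
t: 5.7
tcp_pos: [0.4787, -0.2066, 0.1246]
tcp_rot: [-2.158, 0.13, 2.16]
force: [0.2, 0.0, -1.4]
gripper_width: 0.0044
```

```bash
python3 -c "
from h import *
plan([.4797,-.2055,.105],83.2)
im,d,P=wshot('w3'); strip('w3','red',-.25,-.17); strip('w3','blue')"
```

```text
pos [ 0.4787 -0.2066  0.1246] ty -96.9 tilt [-0.06  0.01] shift [ 0.78 -0.05 -0.04] turn x -0.1 q7 -83 shift after turn [ 0.78 -0.05 -0.04] 
red 2619 z 0.1641 (array([ 477.8, -205.8]), array([  9.9, 110. ]), 83.3) x [0.4227 0.5327]
blue 1753 z 0.1081 (array([ 482.4, -352.3]), array([110.9,  12.1]), 2.8) x [0.4271 0.5376]
```

step_arm(
  targets=[
    [[0.4, -0.04, -0.04, 0, 0, 0], [0.4, 0, 0, 0, 0, 0], [0, 0, 0, 0, 0, 0], [0, 0, 0, 0, 0, 0]],
  ],
  newtons=120,
)

```text
t: 6.15
tcp_pos: [0.4799, -0.2046, 0.1047]
tcp_rot: [-2.159, 0.128, 2.161]
force: [0.1, -0.0, -2.3]
gripper_width: 0.0024
```

step_arm(
  targets=[
    [[0.3, 0, 0, 0, 0, 0], [0.3, 0, 0, 0, 0, 0], [0, 0, 0, 0, 0, 0]],
  ],
)

```text
t: 6.45
tcp_pos: [0.4798, -0.2046, 0.0893]
tcp_rot: [-2.159, 0.128, 2.161]
force: [-0.2, -0.5, -4.3]
gripper_width: 0.0023
```

step_arm(
  targets=[
    [[0.3, 0, 0, 0, 0, 0], [0.3, 0, 0, 0, 0, 0], [0.1, 0, 0, 0, 0, 0], [0, 0, 0, 0, 0, 0]],
  ],
)

```text
t: 6.85
tcp_pos: [0.4799, -0.2046, 0.0722]
tcp_rot: [-2.159, 0.128, 2.161]
force: [0.2, 0.8, -1.2]
gripper_width: 0.0022
```

```bash
python3 -c "
from h import *
plan([.4797,-.2055,.071],83.2)
im,d,P=wshot('w4'); strip('w4','red',-.25,-.17)"
```

```text
pos [ 0.4799 -0.2046  0.0722] ty -96.8 tilt [-0.05  0.02] shift [0.05 0.04 0.  ] turn x -0.0 q7 -85 shift after turn [0.05 0.04 0.  ] 
red 2405 z 0.1118 (array([ 478.8, -203.3]), array([ 10. , 110.5]), 82.9) x [0.4234 0.534 ]
```

step_arm(
  targets=[
    [[0.1, 0, 0, 0, 0, 0], [0.06, 0, 0, 0, 0, 0], [0, 0, 0, 0, 0, 0]],
  ],
)

```text
t: 7.2
tcp_pos: [0.4804, -0.2053, 0.0716]
tcp_rot: [-2.161, 0.13, 2.16]
force: [-8.0, 2.2, 25.1]
gripper_width: 0.0024
```

step_arm(
  targets=[
    [[-0.1, 0, 0, 0, 0, 0], [0, 0, 0, 0, 0, 0], [0, 0, 0, 0, 0, 0], [0, 0, 0, 0, 0, 0], [0, 0, 0, 0, 0, 0]],
  ],
  fingers=150,
)

```text
t: 7.7
tcp_pos: [0.4799, -0.2046, 0.0708]
tcp_rot: [-2.159, 0.128, 2.161]
force: [-0.6, 0.5, -0.1]
gripper_width: 0.0349
```

step_arm(
  targets=[
    [[-1, 0, 0, 0, 0, 0], [-1, 0, 0, 0, 0, 0], [-1, 0, 0, 0, 0, 0], [-0.2, 0, 0, 0, 0, 0], [0, 0, 0, 0, 0, 0]],
  ],
)

```text
t: 8.2
tcp_pos: [0.4805, -0.2049, 0.1516]
tcp_rot: [-2.162, 0.129, 2.159]
force: [-0.4, 0.5, -0.6]
gripper_width: 0.0353
```

```bash
python3 -c "
from h import *
im,d,P=wshot('w5'); strip('w5','red',-.25,-.17);strip('w5','blue',-.4,-.3)
plan([.4834,-.3530,.145],92.8)"
```

```text
red 1783 z 0.1113 (array([ 479. , -204.3]), array([ 10.4, 110.5]), 83.3) x [0.4239 0.5342]
blue 1465 z 0.1082 (array([ 482.6, -352.2]), array([110.8,  11.3]), 2.9) x [0.4272 0.538 ]
pos [ 0.4798 -0.2047  0.1507] ty -96.81 tilt [-0.03  0.01] shift [ 0.23  5.87 -0.85] turn x -9.61 q7 -83 shift after turn [0.23 5.93 0.14]
```

step_arm(
  targets=[
    [[0, 0, 0, -4.8, 0, 0], [0, 0, 0, -4.8, 0, 0], [0, 1, 0, 0, 0, 0], [0, 1, 0, 0, 0, 0], [0, 1, 0, 0, 0, 0]],
  ],
)

```text
t: 8.75
tcp_pos: [0.4829, -0.2799, 0.1494]
tcp_rot: [2.194, 0.056, -2.2]
force: [0.5, 0.0, -0.2]
gripper_width: 0.0351
```

step_arm(
  targets=[
    [[0, 1, 0, 0, 0, 0], [0, 1, 0, 0, 0, 0], [0, 0.9, 0.17, 0, 0, 0], [0, 0, 0, 0, 0, 0], [0, 0, 0, 0, 0, 0]],
  ],
)

```text
t: 9.25
tcp_pos: [0.4821, -0.3517, 0.1494]
tcp_rot: [2.196, 0.055, -2.201]
force: [0.6, 1.1, -1.0]
gripper_width: 0.0354
```

```bash
python3 -c "
from h import *
plan([.4826,-.3523,.067],92.8)"
```

```text
pos [ 0.4821 -0.3517  0.1494] ty -87.26 tilt [-0.14  0.12] shift [ 3.29  0.03 -0.03] turn x -0.06 q7 -60 shift after turn [ 3.29  0.02 -0.02]
```

step_arm(
  targets=[
    [[1, 0.03, -0.03, 0, 0, 0], [1, 0, 0, 0, 0, 0], [0.8, 0, 0, 0, 0, 0], [0.4, 0, 0, 0, 0, 0], [0.09, 0, 0, 0, 0, 0]],
  ],
)

```text
t: 9.75
tcp_pos: [0.4833, -0.3512, 0.0674]
tcp_rot: [2.195, 0.058, -2.199]
force: [0.5, -1.4, 1.0]
gripper_width: 0.0351
```

step_arm(
  targets=[
    [[0, 0, 0, 0, 0, 0], [0, 0, 0, 0, 0, 0], [0, 0, 0, 0, 0, 0], [0, 0, 0, 0, 0, 0], [0, 0, 0, 0, 0, 0]],
  ],
  fingers=255,
  newtons=100,
)

```text
t: 10.25
tcp_pos: [0.4849, -0.3536, 0.0703]
tcp_rot: [2.198, 0.052, -2.194]
force: [-0.4, 0.3, 6.7]
gripper_width: 0.0001
```

step_arm(
  targets=[
    [[-0.4, 0, 0, 0, 0, 0], [-1, 0, 0, 0, 0, 0], [-1, 0, 0, 0, 0, 0], [-1, 0, 0, 0, 0, 0], [-1, 0, 0, 0, 0, 0]],
  ],
)

```text
t: 10.75
tcp_pos: [0.4835, -0.3528, 0.1803]
tcp_rot: [2.196, 0.054, -2.197]
force: [-0.2, -0.1, -0.3]
gripper_width: -0.0001
```

step_arm(
  targets=[
    [[-0.3, 0, 0, 0, 0, 0], [0, 0, 0, 4.8, 0, 0], [0, 0, 0, 4.8, 0, 0], [0, 0, 0, 0, 0, 0]],
  ],
)

```text
t: 11.15
tcp_pos: [0.4833, -0.3527, 0.1858]
tcp_rot: [-2.158, 0.128, 2.161]
force: [-0.9, 0.4, 0.6]
gripper_width: -0.0001
```

```bash
python3 -c "
from h import *
plan([.4857,-.1473,.185],83.2)
im,d,P=wshot('w6'); strip('w6','blue',-.4,-.3)"
```

```text
pos [ 0.4833 -0.3527  0.1858] ty -96.82 tilt [-0.07  0.03] shift [ 0.04 -8.17  0.88] turn x -0.02 q7 -68 shift after turn [ 0.03 -8.17  0.88] 
blue 1269 z 0.1083 (array([ 482.9, -356.3]), array([110.9,  10.8]), 3.2) x [0.4276 0.5382]
```

```bash
python3 -c "
from h import *
im,d,K,T=load('pics/w6.npz'); cv2.imwrite('pics/w6c.png',cv2.resize(im[40:340,140:540,::-1],None,fx=2,fy=2,interpolation=cv2.INTER_CUBIC))"
```

```text
(no output)
```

View pics/w6c.png

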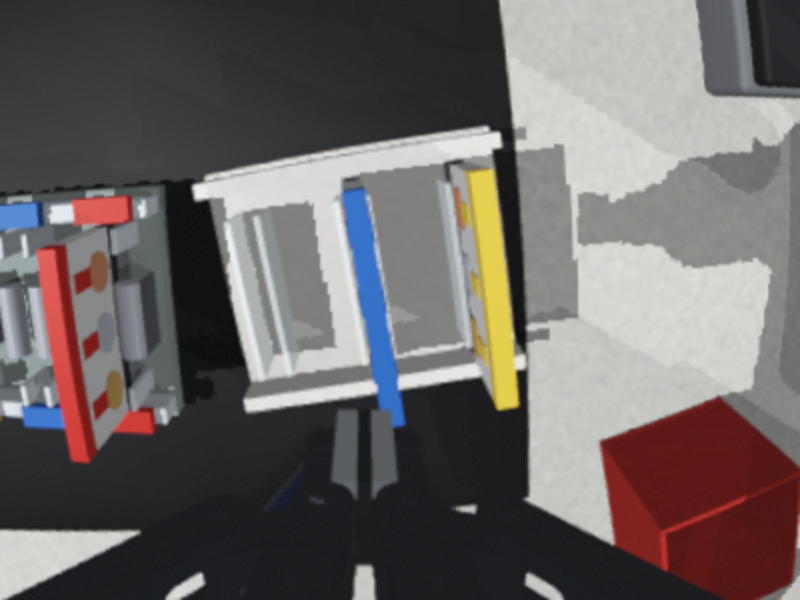

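Grip missed: fingers shut at 0 mm and the blue panel is still in the sorter, leaning slightly (strip from (355,190) to (395,425) in the crop). The likely cause is that the panel top reached above the pads and splayed them. I'll retry with a shallower grip and less force.

step_arm(
  targets=[
    [[0, 0, 0, -4.8, 0, 0], [0, 0, 0, -4.8, 0, 0], [0, 0, 0, 0, 0, 0], [0, 0, 0, 0, 0, 0], [0, 0, 0, 0, 0, 0]],
  ],
  fingers=150,
  newtons=50,
)

```text
t: 11.7
tcp_pos: [0.4837, -0.353, 0.1863]
tcp_rot: [2.197, 0.053, -2.198]
force: [0.3, -0.5, 0.1]
gripper_width: 0.0352
```

```bash
python3 -c "
from h import *
plan([.4830,-.3555,.078],92.8)"
```

```text
pos [ 0.4837 -0.353   0.1863] ty -87.26 tilt [-0.02  0.01] shift [4.33 0.1  0.03] turn x -0.06 q7 -59 shift after turn [4.33 0.1  0.03]
```

step_arm(
  targets=[
    [[1, 0.1, 0.03, 0, 0, 0], [1, 0, 0, 0, 0, 0], [1, 0, 0, 0, 0, 0], [1, 0, 0, 0, 0, 0], [0.33, 0, 0, 0, 0, 0]],
  ],
)

```text
t: 12.2
tcp_pos: [0.4816, -0.3545, 0.0756]
tcp_rot: [2.194, 0.056, -2.202]
force: [-0.0, -0.0, 0.2]
gripper_width: 0.0352
```

step_arm(
  targets=[
    [[0, 0, 0, 0, 0, 0], [0, 0, 0, 0, 0, 0], [0, 0, 0, 0, 0, 0], [0, 0, 0, 0, 0, 0]],
  ],
  fingers=255,
)

```text
t: 12.6
tcp_pos: [0.484, -0.356, 0.0795]
tcp_rot: [2.198, 0.052, -2.194]
force: [0.4, 0.2, -0.0]
gripper_width: -0.0001
```

step_arm(
  targets=[
    [[0, 0, 0, 0, 0, 0], [0, 0, 0, 0, 0, 0], [-0.2, 0, 0, 0, 0, 0], [-0.2, 0, 0, 0, 0, 0], [0, 0, 0, 0, 0, 0]],
  ],
)

```text
t: 13.1
tcp_pos: [0.4839, -0.3559, 0.0893]
tcp_rot: [2.198, 0.052, -2.195]
force: [-0.5, -0.3, 0.6]
gripper_width: -0.0001
```

```bash
python3 -c "
from h import *
im,d,P=wshot('w7'); strip('w7','blue',-.4,-.3); plan([.4830,-.3555,.078],92.8)
cv2.imwrite('pics/w7c.png',cv2.resize(im[80:340,220:460,::-1],None,fx=2,fy=2,interpolation=cv2.INTER_CUBIC))"
```

```text
blue 1645 z 0.1083 (array([ 511.7, -355. ]), array([52.6,  9.8]), 2.7) x [0.4854 0.5381]
pos [ 0.4837 -0.3558  0.0889] ty -87.21 tilt [ 0.06 -0.04] shift [ 0.44 -0.01  0.03] turn x -0.01 q7 -61 shift after turn [ 0.44 -0.01  0.03]
```

View pics/w7c.png

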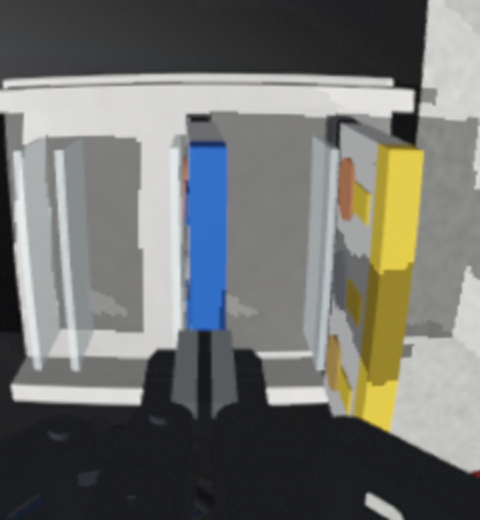

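```bash
python3 - <<'E'
from h import *
from plant import arm
o=arm.get_obs(); print(o["tcp_pos"],o["q"])
for n,u in (("w7",0),("w5",0),("w2",0)):
    im,d,K,T=load(f"pics/{n}.npz"); v,uu=np.mgrid[:400,:640]
    # camera frame cloud -> tool frame using cam mount known from start
    P=wcloud(d,K,np.eye(4))
    C=np.array([-.18,0,-.079]); ax=np.array([.953,0,.303]);ax/=np.linalg.norm(ax)
    # cam axes in tool: -z=ax ; x right
    Tr=T[:3,:3]; W=P@Tr.T+T[:3,3]
    # tool axes from camera rotation: tool y = +-cam x
    ex=Tr[:,0]; print(n,"cam x world",np.round(ex,3),"cam pos",np.round(T[:3,3],4))
    tcp=None
    m=(d>0)&(d<.25)&(v>200)
    q=W[m]; print(" near pts",m.sum(),"z low pct",np.round(np.percentile(q[:,2],[0,.5,1,2,5,20]),4))
    for r in (230,245,260,275):
        row=[(c,np.round(W[r,c],3)) for c in range(290,360,6)]
        print(r,[ (c,tuple(x)) for c,x in row if d[r,c]>0])
    if n=="w7": continue
E
```

```text
[ 0.48367041 -0.35576458  0.08889251] [ 0.73739206  0.52216846 -0.20837241  1.80104926  0.14022486  0.83145873
 -1.06062442]
w7 cam x world [ 0.048 -0.999  0.001] cam pos [ 0.5623 -0.3513  0.2694]
 near pts 53499 z low pct [0.0307 0.0379 0.0411 0.0448 0.0496 0.1039]
230 [(290, (np.float64(0.453), np.float64(-0.328), np.float64(0.012))), (296, (np.float64(0.453), np.float64(-0.334), np.float64(0.012))), (302, (np.float64(0.454), np.float64(-0.339), np.float64(0.014))), (308, (np.float64(0.47), np.float64(-0.346), np.float64(0.051))), (314, (np.float64(0.488), np.float64(-0.35), np.float64(0.092))), (320, (np.float64(0.494), np.float64(-0.354), np.float64(0.108))), (326, (np.float64(0.495), np.float64(-0.357), np.float64(0.108))), (332, (np.float64(0.494), np.float64(-0.361), np.float64(0.107))), (338, (np.float64(0.455), np.float64(-0.371), np.float64(0.013))), (344, (np.float64(0.455), np.float64(-0.377), np.float64(0.012))), (350, (np.float64(0.456), np.float64(-0.382), np.float64(0.013))), (356, (np.float64(0.456), np.float64(-0.388), np.float64(0.014)))]
245 [(290, (np.float64(0.4
[... 8401 characters left out ...]
loat64(-0.282), np.float64(0.233))), (302, (np.float64(0.492), np.float64(-0.284), np.float64(0.24))), (308, (np.float64(0.493), np.float64(-0.287), np.float64(0.24))), (314, (np.float64(0.493), np.float64(-0.289), np.float64(0.24))), (320, (np.float64(0.473), np.float64(-0.293), np.float64(0.208))), (326, (np.float64(0.48), np.float64(-0.295), np.float64(0.218))), (332, (np.float64(0.493), np.float64(-0.297), np.float64(0.24))), (338, (np.float64(0.493), np.float64(-0.299), np.float64(0.24))), (344, (np.float64(0.489), np.float64(-0.303), np.float64(0.233))), (350, (np.float64(0.489), np.float64(-0.305), np.float64(0.234))), (356, (np.float64(0.489), np.float64(-0.308), np.float64(0.233)))]
```

The closed fingertips show at z≈0.13 while the reported TCP is 0.089, and blue contact came at TCP≈0.070 under a 107 mm top. So the real tips sit about 38 mm above the reported TCP, and red was held only by its top edge. I'll go deeper by that amount, checking force.

step_arm(
  targets=[
    [[0, 0, 0, 0, 0, 0], [0, 0, 0, 0, 0, 0], [0, 0, 0, 0, 0, 0], [0.5, 0, 0, 0, 0, 0], [0.5, 0, 0, 0, 0, 0]],
  ],
  fingers=150,
)

```text
t: 13.65
tcp_pos: [0.4832, -0.3555, 0.0623]
tcp_rot: [2.197, 0.053, -2.197]
force: [1.3, 0.3, -0.4]
gripper_width: 0.0352
```

step_arm(
  targets=[
    [[0.2, 0, 0, 0, 0, 0], [0.2, 0, 0, 0, 0, 0], [0.2, 0, 0, 0, 0, 0], [0, 0, 0, 0, 0, 0]],
  ],
)

```text
t: 14.05
tcp_pos: [0.4829, -0.3552, 0.0474]
tcp_rot: [2.196, 0.054, -2.198]
force: [-0.2, -0.0, 0.3]
gripper_width: 0.0353
```

step_arm(
  targets=[
    [[0.2, 0, 0, 0, 0, 0], [0.2, 0, 0, 0, 0, 0], [0.2, 0, 0, 0, 0, 0], [0, 0, 0, 0, 0, 0]],
  ],
)

```text
t: 14.45
tcp_pos: [0.4827, -0.3552, 0.0324]
tcp_rot: [2.196, 0.054, -2.198]
force: [-0.2, -0.6, -1.0]
gripper_width: 0.035
```

step_arm(
  targets=[
    [[0, 0, 0, 0, 0, 0], [0, 0, 0, 0, 0, 0], [0, 0, 0, 0, 0, 0], [0, 0, 0, 0, 0, 0], [0, 0, 0, 0, 0, 0]],
  ],
  fingers=255,
  newtons=60,
)

```text
t: 14.95
tcp_pos: [0.4834, -0.3551, 0.0334]
tcp_rot: [2.197, 0.054, -2.197]
force: [-0.7, 1.6, 1.6]
gripper_width: 0.0094
```

step_arm(
  targets=[
    [[-0.2, 0, 0, 0, 0, 0], [-0.2, 0, 0, 0, 0, 0], [0, 0, 0, 0, 0, 0], [0, 0, 0, 0, 0, 0]],
  ],
)

```text
t: 15.35
tcp_pos: [0.4833, -0.3554, 0.0434]
tcp_rot: [2.197, 0.054, -2.197]
force: [0.1, 2.3, -0.7]
gripper_width: 0.0094
```

```bash
python3 -c "
from h import *
im,d,P=wshot('w8'); strip('w8','blue',-.4,-.3); plan([.4857,-.1473,.145],83.2)
print(np.round(wcloud(*[load('pics/w8.npz')[i] for i in (1,2,3)])[240:300:12,318:330:4],3).tolist())"
```

```text
blue 4393 z 0.1182 (array([ 496.9, -354.1]), array([82.6, 10.3]), 2.8) x [0.4556 0.5382]
pos [ 0.4833 -0.3553  0.0433] ty -87.2 tilt [0.01 0.01] shift [-4.07 -8.31 -0.5 ] turn x 9.6 q7 -62 shift after turn [-4.07 -8.27  0.89] 
[[[0.513, -0.352, 0.117], [0.513, -0.353, 0.117], [0.513, -0.355, 0.117]], [[0.508, -0.352, 0.118], [0.562, -0.351, 0.223], [0.508, -0.355, 0.118]], [[0.502, -0.352, 0.116], [0.503, -0.354, 0.117], [0.503, -0.355, 0.117]], [[0.497, -0.353, 0.117], [0.497, -0.354, 0.117], [0.498, -0.356, 0.118]], [[0.492, -0.353, 0.118], [0.491, -0.354, 0.117], [0.492, -0.356, 0.118]]]
```

Held properly now (9.4 mm). Lifting and carrying over to the blue slot.

step_arm(
  targets=[
    [[-0.8, 0, 0, 0, 0, 0], [-1, 0, 0, 0, 0, 0], [-1, 0, 0, 0, 0, 0], [-1, 0, 0, 0, 0, 0], [-0.4, 0, 0, 0, 0, 0]],
  ],
  newtons=90,
)

```text
t: 15.9
tcp_pos: [0.4845, -0.3571, 0.1508]
tcp_rot: [2.199, 0.049, -2.191]
force: [-0.2, -0.9, -0.1]
gripper_width: 0.0091
```

step_arm(
  targets=[
    [[0, 0, 0, 4.8, 0, 0], [0, 0, 0, 4.8, 0, 0], [0, -1, 0.1, 0, 0, 0], [0, -1, 0.1, 0, 0, 0], [0, -1, 0.1, 0, 0, 0]],
  ],
)

```text
t: 16.4
tcp_pos: [0.4842, -0.2796, 0.1474]
tcp_rot: [-2.159, 0.129, 2.16]
force: [0.7, 0.7, -1.7]
gripper_width: 0.0092
```

step_arm(
  targets=[
    [[0, -1, 0.1, 0, 0, 0], [0, -1, 0.1, 0, 0, 0], [0, -1, 0.1, 0, 0, 0], [0, -1, 0.1, 0, 0, 0], [0, -1, 0.1, 0, 0, 0]],
  ],
)

```text
t: 16.9
tcp_pos: [0.4868, -0.1539, 0.1476]
tcp_rot: [-2.16, 0.129, 2.16]
force: [0.3, 1.0, -2.0]
gripper_width: 0.0085
```

step_arm(
  targets=[
    [[0, -0.25, 0.1, 0, 0, 0], [0, 0, 0, 0, 0, 0], [0, 0, 0, 0, 0, 0]],
  ],
)

```text
t: 17.2
tcp_pos: [0.4852, -0.1495, 0.148]
tcp_rot: [-2.16, 0.131, 2.16]
force: [-0.3, 0.1, -1.2]
gripper_width: 0.0089
```

```bash
python3 -c "
from h import *
im,d,P=wshot('w9'); strip('w9','blue',-.2,-.1);strip('w9','yellow',-.5,-.38); strip('w9','red',-.25,-.17);plan([.4857,-.1478,.072],83.2)"
```

```text
blue 4337 z 0.2227 (array([ 499.2, -150.3]), array([10.4, 81.5]), 82.5) x [0.4587 0.5402]
yellow 942 z 0.108 (array([ 485.4, -409.8]), array([110.2,  13. ]), 3.6) x [0.4306 0.5403]
red 1880 z 0.1112 (array([ 478.8, -204.1]), array([ 11.3, 110.7]), 83.3) x [0.4237 0.5341]
pos [ 0.4852 -0.1497  0.148 ] ty -96.92 tilt [-0.01 -0.04] shift [ 3.04 -0.08 -0.01] turn x -0.12 q7 -89 shift after turn [ 3.04 -0.08 -0.01]
```

step_arm(
  targets=[
    [[1, -0.06, -0.03, 0, 0, 0], [1, 0, 0, 0, 0, 0], [0.8, 0, 0, 0, 0, 0], [0.2, 0, 0, 0, 0, 0], [0, 0, 0, 0, 0, 0]],
  ],
  newtons=120,
)

```text
t: 17.75
tcp_pos: [0.4858, -0.1475, 0.0726]
tcp_rot: [-2.158, 0.13, 2.161]
force: [0.4, -0.5, -1.1]
gripper_width: 0.0089
```

step_arm(
  targets=[
    [[0.3, 0, 0, 0, 0, 0], [0.3, 0, 0, 0, 0, 0], [0.3, 0, 0, 0, 0, 0], [0, 0, 0, 0, 0, 0]],
  ],
)

```text
t: 18.15
tcp_pos: [0.4855, -0.1467, 0.0498]
tcp_rot: [-2.158, 0.128, 2.162]
force: [7.2, -3.2, -1.6]
gripper_width: 0.0085
```

step_arm(
  targets=[
    [[0.2, 0, 0, 0, 0, 0], [0.2, 0, 0, 0, 0, 0], [0.2, 0, 0, 0, 0, 0], [0, 0, 0, 0, 0, 0]],
  ],
)

```text
t: 18.55
tcp_pos: [0.4856, -0.1468, 0.035]
tcp_rot: [-2.159, 0.129, 2.162]
force: [-0.1, 0.6, -1.0]
gripper_width: 0.0088
```

```bash
python3 -c "
from h import *
im,d,P=wshot('w10'); strip('w10','blue',-.2,-.1);plan([.4857,-.1478,.0366],83.2)"
```

```text
blue 4757 z 0.1468 (array([ 515.5, -149.3]), array([10.2, 43.7]), 83.5) x [0.4937 0.5374]
pos [ 0.4859 -0.1466  0.0353] ty -96.82 tilt [-0.05  0.02] shift [-0.05  0.05  0.  ] turn x -0.02 q7 -93 shift after turn [-0.05  0.05  0.  ]
```

```bash
python3 -c "
from h import *
im,d,K,T=load('pics/w10.npz'); P=wcloud(d,K,T); hsv=cv2.cvtColor(im,cv2.COLOR_RGB2HSV)
m=(hsv[...,0]>100)&(hsv[...,0]<130)&(hsv[...,1]>110)&(P[...,1]>-.2)&(P[...,1]<-.1)&(P[...,2]>.06)&(P[...,2]<.2)
q=P[m]
for x in np.arange(.42,.56,.01):
  s=q[abs(q[:,0]-x)<.005]
  if len(s)>5: print(round(x,3),len(s),np.round(np.percentile(s[:,2],[5,50,95]),4),np.round(np.median(s[:,1]),4))
cv2.imwrite('pics/w10c.png',cv2.resize(im[40:320,160:480,::-1],None,fx=2,fy=2,interpolation=cv2.INTER_CUBIC))"
```

```text
0.48 49 [0.1192 0.1203 0.1258] -0.1518
0.49 34 [0.1199 0.1437 0.1443] -0.1485
0.5 902 [0.095  0.1443 0.1453] -0.1483
0.51 958 [0.1442 0.1451 0.146 ] -0.1488
0.52 1153 [0.1448 0.1457 0.1466] -0.1498
0.53 1379 [0.1454 0.1464 0.1474] -0.151
0.54 891 [0.1359 0.143  0.1473] -0.1517
```

View pics/w10c.png

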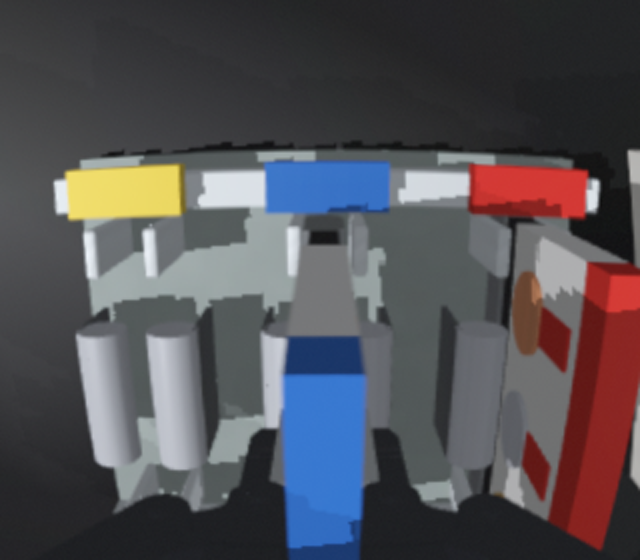

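Crop: blue panel upright on its rollers at (325,370), aligned, and the fingers slid down it. Top z≈0.142 means it still has ~30 mm to go. I'll loosen, rise to the top, close, and push from above as happened with red.

step_arm(
  targets=[
    [[0, 0, 0, 0, 0, 0], [0, 0, 0, 0, 0, 0], [0, 0, 0, 0, 0, 0], [-0.6, 0, 0, 0, 0, 0], [-0.6, 0, 0, 0, 0, 0]],
  ],
  fingers=205,
  newtons=100,
)

```text
t: 19.1
tcp_pos: [0.486, -0.1464, 0.0659]
tcp_rot: [-2.159, 0.128, 2.161]
force: [-0.5, 0.2, 0.5]
gripper_width: 0.017
```

step_arm(
  targets=[
    [[-0.6, 0, 0, 0, 0, 0], [-0.6, 0, 0, 0, 0, 0], [-0.4, 0, 0, 0, 0, 0], [-0.3, 0, 0, 0, 0, 0], [0, 0, 0, 0, 0, 0]],
  ],
)

```text
t: 19.6
tcp_pos: [0.4869, -0.1468, 0.1141]
tcp_rot: [-2.162, 0.129, 2.158]
force: [-0.7, 0.2, 0.4]
gripper_width: 0.0169
```

```bash
python3 -c "
from h import *
im,d,P=wshot('w11'); strip('w11','blue',-.2,-.1);plan([.4857,-.1468,.112],83.2)"
```

```text
blue 2997 z 0.1361 (array([ 488.2, -145.9]), array([ 10.1, 111.7]), 83.4) x [0.4325 0.5438]
pos [ 0.4864 -0.1467  0.1134] ty -96.81 tilt [ 0.03 -0.01] shift [0.06 0.01 0.03] turn x -0.01 q7 -91 shift after turn [0.06 0.01 0.03]
```

step_arm(
  targets=[
    [[0.5, 0, 0, 0, 0, 0], [0.5, 0, 0, 0, 0, 0], [0.2, 0, 0, 0, 0, 0], [0, 0, 0, 0, 0, 0]],
  ],
)

```text
t: 20.05
tcp_pos: [0.485, -0.1462, 0.0814]
tcp_rot: [-2.156, 0.127, 2.164]
force: [-0.3, -0.1, -0.4]
gripper_width: 0.017
```

step_arm(
  targets=[
    [[0, 0, 0, 0, 0, 0], [0, 0, 0, 0, 0, 0], [0, 0, 0, 0, 0, 0], [0, 0, 0, 0, 0, 0]],
  ],
  fingers=255,
  newtons=40,
)

```text
t: 20.45
tcp_pos: [0.4861, -0.1468, 0.0834]
tcp_rot: [-2.16, 0.129, 2.16]
force: [-0.8, -1.0, -1.0]
gripper_width: 0.0088
```

step_arm(
  targets=[
    [[0, 0.04, 0.05, 0, 0, 0], [0, 0, 0.05, 0, 0, 0], [0, 0, 0, 0, 0, 0]],
  ],
)

```text
t: 20.75
tcp_pos: [0.4849, -0.1474, 0.0838]
tcp_rot: [-2.163, 0.128, 2.157]
force: [2.4, 0.7, 0.0]
gripper_width: 0.0089
```

```bash
python3 -c "
from h import *
im,d,P=wshot('w12'); strip('w12','blue',-.2,-.1);plan([.4857,-.1468,.112],83.2)"
```

```text
blue 4022 z 0.1376 (array([ 489.6, -147.2]), array([ 10.4, 105.9]), 83.2) x [0.437  0.5428]
pos [ 0.4848 -0.1474  0.0838] ty -96.8 tilt [ 0.14 -0.02] shift [-1.13 -0.03 -0.04] turn x 0.0 q7 -91 shift after turn [-1.13 -0.03 -0.03]
```

step_arm(
  targets=[
    [[0, 0, 0.06, 0, 0, 0], [0.2, 0, 0, 0, 0, 0], [0.2, 0, 0, 0, 0, 0], [0, 0, 0, 0, 0, 0]],
  ],
  newtons=80,
)

```text
t: 21.2
tcp_pos: [0.4814, -0.147, 0.0721]
tcp_rot: [-2.158, 0.128, 2.162]
force: [0.8, 0.5, -1.8]
gripper_width: 0.008
```

```bash
cat >> h.py <<'E'
def prof(name,c,ymin,ymax):
    im,d,K,T=load(f"pics/{name}.npz"); P=wcloud(d,K,T); H=cv2.cvtColor(im,cv2.COLOR_RGB2HSV).astype(int)
    h=H[...,0]; mm=dict(red=(h<8)|(h>172),blue=(h>100)&(h<130),yellow=(h>20)&(h<35))[c]
    q=P[mm&(H[...,1]>110)&(d>0)&(P[...,1]>ymin)&(P[...,1]<ymax)&(P[...,2]>.06)&(P[...,2]<.26)]
    for x in np.arange(.43,.56,.02):
        s=q[abs(q[:,0]-x)<.005]
        if len(s)>8: print(round(x,2),len(s),"ztop",np.round(np.percentile(s[:,2],80),4),"y",np.round(np.median(s[:,1]),4))
E
python3 -c "
from h import *
im,d,P=wshot('w13'); strip('w13','blue',-.2,-.1);prof('w12','blue',-.2,-.1);prof('w13','blue',-.2,-.1)"
```

```text
blue 3880 z 0.1257 (array([ 486.6, -146.7]), array([ 10.3, 105.3]), 82.9) x [0.4343 0.5393]
0.45 252 ztop 0.1373 y -0.1424
0.47 310 ztop 0.1373 y -0.1449
0.49 392 ztop 0.1373 y -0.1471
0.51 458 ztop 0.1372 y -0.1495
0.53 562 ztop 0.1372 y -0.152
0.45 273 ztop 0.1256 y -0.1425
0.47 297 ztop 0.1257 y -0.1449
0.49 407 ztop 0.1257 y -0.1472
0.51 471 ztop 0.1252 y -0.1495
0.53 568 ztop 0.1251 y -0.1519
```

Level and descending with the grip now. Continue.

step_arm(
  targets=[
    [[0.2, 0, -0.05, 0, 0, 0], [0.2, 0, 0, 0, 0, 0], [0.2, 0, 0, 0, 0, 0], [0.1, 0, 0, 0, 0, 0], [0, 0, 0, 0, 0, 0]],
  ],
  newtons=110,
)

```text
t: 21.75
tcp_pos: [0.4817, -0.1474, 0.056]
tcp_rot: [-2.156, 0.129, 2.164]
force: [-6.4, 0.4, 9.9]
gripper_width: 0.0068
```

```bash
python3 -c "
from h import *
im,d,P=wshot('w14'); strip('w14','blue',-.2,-.1);prof('w14','blue',-.2,-.1);plan([.4857,-.1468,.112],83.2)"
```

```text
blue 4060 z 0.1115 (array([ 490.2, -147.7]), array([ 10.1, 108.1]), 82.7) x [0.4371 0.5444]
0.45 273 ztop 0.1115 y -0.1426
0.47 265 ztop 0.1117 y -0.1451
0.49 374 ztop 0.1117 y -0.1478
0.51 489 ztop 0.111 y -0.1503
0.53 574 ztop 0.1109 y -0.1526
pos [ 0.4817 -0.1474  0.056 ] ty -96.81 tilt [-0.2  -0.02] shift [-2.24 -0.04 -0.15] turn x -0.01 q7 -92 shift after turn [-2.24 -0.04 -0.15]
```

step_arm(
  targets=[
    [[0, 0, 0, 0, 0, 0], [0, 0, 0, 0, 0, 0], [0, 0, 0, 0, 0, 0], [0, 0, 0, 0, 0, 0], [-0.5, 0, 0, 0, 0, 0]],
  ],
  fingers=150,
)

```text
t: 22.3
tcp_pos: [0.4822, -0.147, 0.0673]
tcp_rot: [-2.156, 0.127, 2.163]
force: [-0.7, -0.1, 0.8]
gripper_width: 0.0355
```

step_arm(
  targets=[
    [[-1, 0, 0, 0, 0, 0], [-0.7, 0, 0, 0, 0, 0], [-0.2, 0, 0, -4.8, 0, 0], [0, 0, 0, -4.8, 0, 0], [0, 0, 0, 0, 0, 0]],
  ],
)

```text
t: 22.8
tcp_pos: [0.4839, -0.1474, 0.1168]
tcp_rot: [2.198, 0.053, -2.195]
force: [0.2, -0.0, -1.3]
gripper_width: 0.0349
```

```bash
python3 -c "
from h import *
im,d,P=wshot('w15'); strip('w15','blue',-.2,-.1);prof('w15','blue',-.2,-.1);strip('w15','red',-.25,-.17);strip('w15','yellow',-.5,-.38);plan([.4853,-.4100,.110],92.8)"
```

```text
blue 2430 z 0.1113 (array([ 488.4, -146.3]), array([ 10.8, 110.1]), 83.4) x [0.4337 0.5436]
0.43 17 ztop 0.1107 y -0.1408
0.45 206 ztop 0.111 y -0.1413
0.47 206 ztop 0.111 y -0.1442
0.49 246 ztop 0.1111 y -0.1459
0.51 251 ztop 0.1109 y -0.1489
0.53 281 ztop 0.111 y -0.1513
red 1897 z 0.1112 (array([ 489.3, -205.3]), array([11.4, 89.7]), 83.4) x [0.4442 0.5343]
yellow 906 z 0.1078 (array([ 485.6, -408.8]), array([109.2,  13. ]), 3.7) x [0.4309 0.5402]
pos [ 0.4837 -0.1475  0.1165] ty -87.31 tilt [ 0.05 -0.02] shift [ 0.26 10.49  0.43] turn x -0.11 q7 -82 shift after turn [ 0.26 10.49  0.45]
```

Blue is seated (0.1113, level, same as red). Now yellow.

step_arm(
  targets=[
    [[0, 1, 0, 0, 0, 0], [0, 1, 0, 0, 0, 0], [0, 1, 0, 0, 0, 0], [0, 1, 0, 0, 0, 0], [0, 1, 0, 0, 0, 0]],
  ],
)

```text
t: 23.35
tcp_pos: [0.4894, -0.2731, 0.1158]
tcp_rot: [2.198, 0.051, -2.198]
force: [0.5, 0.5, 0.2]
gripper_width: 0.0352
```

step_arm(
  targets=[
    [[0, 1, 0, 0, 0, 0], [0, 1, 0, 0, 0, 0], [0, 1, 0, 0, 0, 0], [0, 1, 0, 0, 0, 0], [0, 1, -0.1, 0, 0, 0]],
  ],
)

```text
t: 23.85
tcp_pos: [0.4977, -0.398, 0.1157]
tcp_rot: [2.197, 0.051, -2.199]
force: [-0.3, -0.6, 0.2]
gripper_width: 0.0356
```

step_arm(
  targets=[
    [[0, 0.49, 0, 0, 0, 0], [0, 0, 0, 0, 0, 0], [0, 0, 0, 0, 0, 0]],
  ],
)

```text
t: 24.15
tcp_pos: [0.4987, -0.4077, 0.1154]
tcp_rot: [2.197, 0.055, -2.198]
force: [0.7, 0.3, -0.1]
gripper_width: 0.0355
```

```bash
python3 -c "
from h import *
im,d,P=wshot('w16'); strip('w16','yellow',-.5,-.38);plan([.4853,-.4100,.035],92.8)"
```

```text
yellow 2096 z 0.1082 (array([ 485.8, -410.4]), array([110.5,   9.7]), 3.0) x [0.4304 0.5409]
pos [ 0.4989 -0.4073  0.1156] ty -87.14 tilt [-0.02  0.08] shift [3.22 0.09 0.55] turn x 0.06 q7 -57 shift after turn [3.22 0.08 0.55]
```

step_arm(
  targets=[
    [[0.5, 0.1, 0.53, 0, 0, 0], [1, 0, 0, 0, 0, 0], [0.9, 0, 0, 0, 0, 0], [0.45, 0, 0, 0, 0, 0], [0, 0, 0, 0, 0, 0]],
  ],
)

```text
t: 24.7
tcp_pos: [0.485, -0.4103, 0.043]
tcp_rot: [2.195, 0.058, -2.2]
force: [-0.9, 0.2, 0.5]
gripper_width: 0.0348
```

step_arm(
  targets=[
    [[0, 0, 0, 0, 0, 0], [0, 0, 0, 0, 0, 0], [0, 0, 0, 0, 0, 0], [0, 0, 0, 0, 0, 0], [0, 0, 0, 0, 0, 0]],
  ],
  fingers=255,
  newtons=60,
)

```text
t: 25.2
tcp_pos: [0.4867, -0.4126, 0.0459]
tcp_rot: [2.198, 0.052, -2.194]
force: [-0.0, 1.1, 6.5]
gripper_width: 0.0088
```

step_arm(
  targets=[
    [[-0.4, 0, 0, 0, 0, 0], [-1, 0, 0, 0, 0, 0], [-1, 0, 0, 0, 0, 0], [-1, 0, 0, 0, 0, 0], [-1, 0, 0, 0, 0, 0]],
  ],
)

```text
t: 25.7
tcp_pos: [0.485, -0.4123, 0.1557]
tcp_rot: [2.196, 0.053, -2.198]
force: [0.8, -0.3, -1.7]
gripper_width: 0.0087
```

step_arm(
  targets=[
    [[-0.3, 0, 0, 4.8, 0, 0], [0, 0, 0, 4.8, 0, 0], [0, 0, 0, 0, 0, 0]],
  ],
  newtons=90,
)

```text
t: 26.0
tcp_pos: [0.4853, -0.4125, 0.1627]
tcp_rot: [-2.16, 0.13, 2.16]
force: [0.4, -0.3, -0.6]
gripper_width: 0.0081
```

```bash
python3 -c "
from h import *
im,d,P=wshot('w17'); strip('w17','yellow',-.5,-.33);prof('w17','yellow',-.5,-.33);plan([.4931,-.0898,.16],83.2)"
```

```text
yellow 3931 z 0.2249 (array([ 492.8, -412.5]), array([10.2, 93.5]), 83.0) x [0.4465 0.5395]
0.45 202 ztop 0.2246 y -0.4077
0.47 309 ztop 0.2246 y -0.4099
0.49 385 ztop 0.2247 y -0.412
0.51 516 ztop 0.2246 y -0.4146
0.53 607 ztop 0.2246 y -0.4171
pos [ 0.4852 -0.4123  0.1622] ty -96.72 tilt [-0.03 -0.01] shift [  0.08 -12.85   1.19] turn x 0.08 q7 -64 shift after turn [  0.09 -12.85   1.21]
```

step_arm(
  targets=[
    [[0, -1, 0.09, 0, 0, 0], [0, -1, 0.09, 0, 0, 0], [0, -1, 0.09, 0, 0, 0], [0, -1, 0.09, 0, 0, 0], [0, -1, 0.09, 0, 0, 0]],
  ],
)

```text
t: 26.55
tcp_pos: [0.4887, -0.2857, 0.1616]
tcp_rot: [-2.16, 0.126, 2.162]
force: [0.5, -0.3, -1.0]
gripper_width: 0.0081
```

step_arm(
  targets=[
    [[0, -1, 0.09, 0, 0, 0], [0, -1, 0.09, 0, 0, 0], [0, -1, 0.09, 0, 0, 0], [0, -1, 0.09, 0, 0, 0], [0, -1, 0.09, 0, 0, 0]],
  ],
)

```text
t: 27.05
tcp_pos: [0.4924, -0.1604, 0.1617]
tcp_rot: [-2.16, 0.126, 2.162]
force: [1.2, -0.4, -0.6]
gripper_width: 0.008
```

step_arm(
  targets=[
    [[0, -1, 0.09, 0, 0, 0], [0, -1, 0.09, 0, 0, 0], [0, -0.85, 0.08, 0, 0, 0], [0, 0, 0, 0, 0, 0], [0, 0, 0, 0, 0, 0]],
  ],
)

```text
t: 27.55
tcp_pos: [0.4947, -0.09, 0.1618]
tcp_rot: [-2.161, 0.127, 2.162]
force: [0.2, -0.4, -1.2]
gripper_width: 0.0083
```

```bash
python3 -c "
from h import *
im,d,P=wshot('w18'); strip('w18','yellow',-.13,-.05);prof('w18','yellow',-.13,-.05);plan([.4940,-.0902,.085],83.2)"
```

```text
yellow 3934 z 0.2241 (array([502.5, -90. ]), array([10.1, 93.2]), 82.9) x [0.4562 0.5491]
0.47 295 ztop 0.2239 y -0.0864
0.49 365 ztop 0.224 y -0.0887
0.51 492 ztop 0.2238 y -0.091
0.53 578 ztop 0.2238 y -0.0934
0.55 348 ztop 0.2236 y -0.0952
pos [ 0.4946 -0.0908  0.1618] ty -96.8 tilt [-0.03 -0.03] shift [ 3.07 -0.02  0.03] turn x 0.0 q7 -96 shift after turn [ 3.07 -0.02  0.03]
```

step_arm(
  targets=[
    [[1, 0.02, 0.03, 0, 0, 0], [1, 0, 0, 0, 0, 0], [0.8, 0, 0, 0, 0, 0], [0.3, 0, 0, 0, 0, 0], [0, 0, 0, 0, 0, 0]],
  ],
)

```text
t: 28.1
tcp_pos: [0.4932, -0.0911, 0.0835]
tcp_rot: [-2.157, 0.13, 2.162]
force: [0.4, 0.9, -0.6]
gripper_width: 0.0081
```

step_arm(
  targets=[
    [[0.2, 0, 0, 0, 0, 0], [0.2, 0, 0, 0, 0, 0], [0.2, 0, 0, 0, 0, 0], [0, 0, 0, 0, 0, 0]],
  ],
  newtons=110,
)

```text
t: 28.5
tcp_pos: [0.4938, -0.0902, 0.0694]
tcp_rot: [-2.16, 0.128, 2.161]
force: [-26.7, 3.1, 17.7]
gripper_width: 0.0078
```

```bash
python3 -c "
from h import *
im,d,P=wshot('w19'); strip('w19','yellow',-.13,-.05);prof('w19','yellow',-.13,-.05);plan([.4940,-.0902,.049],83.2)"
```

```text
yellow 1656 z 0.1481 (array([492.1, -89. ]), array([10.7, 36.2]), 82.7) x [0.474 0.51 ]
0.47 24 ztop 0.1499 y -0.0877
0.49 552 ztop 0.1474 y -0.0888
0.51 683 ztop 0.1429 y -0.0913
0.53 689 ztop 0.1383 y -0.0937
0.55 69 ztop 0.1336 y -0.0971
pos [ 0.4947 -0.0902  0.0697] ty -96.78 tilt [ 0.09 -0.01] shift [0.83 0.   0.03] turn x 0.02 q7 -100 shift after turn [0.83 0.   0.03]
```

Yellow is pitching (its −x end catches). Backing up and re-checking.

step_arm(
  targets=[
    [[-0.3, 0, 0, 0, 0, 0], [-0.3, 0, 0, 0, 0, 0], [-0.4, 0, 0, 0, 0, 0], [-0.4, 0, 0, 0, 0, 0], [0, 0, 0, 0, 0, 0]],
  ],
)

```text
t: 29.05
tcp_pos: [0.4954, -0.0905, 0.1064]
tcp_rot: [-2.164, 0.129, 2.157]
force: [-0.3, 0.5, -1.7]
gripper_width: 0.0076
```

```bash
python3 -c "
from h import *
im,d,P=wshot('w20'); prof('w20','yellow',-.13,-.05);plan([.4940,-.0902,.049],83.2)
m=(P[...,2]>.033)&(P[...,2]<.055)&(d>0)
hsv=cv2.cvtColor(im,cv2.COLOR_RGB2HSV).astype(int);H,S,V=hsv[...,0],hsv[...,1],hsv[...,2]
for c,mm in dict(red=(H<8)|(H>172),blue=(H>100)&(H<130),yellow=(H>20)&(H<35)).items():
    n,l,st,ce=cv2.connectedComponentsWithStats((m&mm&(S>110)&(V>60)).astype(np.uint8))
    for i in range(1,n):
        if st[i,4]>60: q=P[l==i]; z=np.percentile(q[:,2],90); qt=q[abs(q[:,2]-z)<.002]; print(c,st[i,4],round(z,4),rect(qt))
cv2.imwrite('pics/w20c.png',cv2.resize(im[20:320,140:500,::-1],None,fx=2,fy=2,interpolation=cv2.INTER_CUBIC))"
```

```text
0.49 219 ztop 0.2035 y -0.0901
0.51 886 ztop 0.1993 y -0.091
0.53 891 ztop 0.1935 y -0.0934
0.55 938 ztop 0.1877 y -0.0955
pos [ 0.4948 -0.0905  0.1056] ty -96.82 tilt [ 0.13 -0.04] shift [ 2.26 -0.01  0.04] turn x -0.02 q7 -98 shift after turn [ 2.26 -0.01  0.03] 
red 661 0.0464 (array([ 542.2, -211.6]), array([35.1, 14.4]), 83.4)
red 136 0.0345 (array([528.9,  50.1]), array([14.2, 13.2]), 5.1)
red 753 0.0525 (array([ 299.6, -511.7]), array([ 40.2, 106.5]), 78.7)
red 291 0.0462 (array([ 415.9, -191.5]), array([24.4, 14.6]), 83.5)
blue 729 0.0464 (array([ 549.1, -154.3]), array([34.4, 14.1]), 83.3)
blue 271 0.0464 (array([ 423. , -131.6]), array([17.9, 14.3]), 83.3)
yellow 189 0.0463 (array([ 554.5, -109.9]), array([ 7.1, 14.2]), 83.2)
yellow 503 0.0346 (array([552.2,  52.5]), array([27.1, 27.1]), 73.8)
```

View pics/w20c.png

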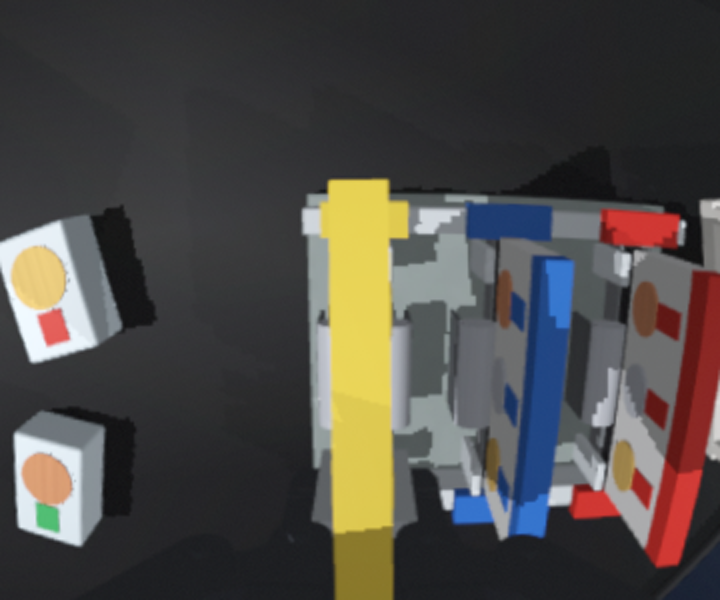

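Crop: yellow panel pitched ~15° in the grip (+x end low) and shoved up between the fingers; medals in view at left. I'll tilt the tool to level the panel, set it on the rollers, then re-grip near its top.

step_arm(
  targets=[
    [[-0.3, 0, 0, 0, 7.5, 0], [0, 0, 0, 0, 7.5, 0], [0, 0, 0, 0, 0, 0], [0, 0, 0, 0, 0, 0]],
  ],
)

```text
t: 29.5
tcp_pos: [0.4933, -0.0904, 0.1119]
tcp_rot: [-2.431, 0.145, 1.868]
force: [1.3, 0.2, -0.3]
gripper_width: 0.008
```

```bash
python3 -c "
from h import *
im,d,P=wshot('w21'); strip('w21','yellow',-.13,-.05); prof('w21','yellow',-.13,-.05);plan([.4940,-.0902,.1],83.2)"
```

```text
yellow 6900 z 0.2048 (array([507.4, -90.7]), array([10.2, 84.5]), 84.0) x [0.4652 0.5498]
0.47 645 ztop 0.2052 y -0.087
0.49 872 ztop 0.2046 y -0.0888
0.51 857 ztop 0.2041 y -0.091
0.53 920 ztop 0.2036 y -0.0931
0.55 358 ztop 0.2031 y -0.0945
pos [ 0.4948 -0.0904  0.1124] ty -96.81 tilt [14.73 -1.77] shift [ 0.47 -0.01  0.16] turn x -0.01 q7 -100 shift after turn [ 0.5  -0.01  0.03]
```

step_arm(
  targets=[
    [[0.72, 0, 0.19, 0, 0, 0], [0.72, 0, 0.19, 0, 0, 0], [0.5, 0, 0.14, 0, 0, 0], [0.22, 0, 0.06, 0, 1.4, 0], [0, 0, 0.04, 0, 0, 0]],
  ],
)

```text
t: 30.05
tcp_pos: [0.4932, -0.09, 0.0546]
tcp_rot: [-2.453, 0.146, 1.841]
force: [-0.1, -0.6, -1.2]
gripper_width: 0.0078
```

```bash
python3 -c "
from h import *
im,d,P=wshot('w22'); strip('w22','yellow',-.13,-.05); prof('w22','yellow',-.13,-.05);plan([.4940,-.0902,.1],83.2)"
```

```text
yellow 6957 z 0.1474 (array([504.9, -90.2]), array([10.2, 84.9]), 84.0) x [0.4627 0.5477]
0.47 726 ztop 0.1472 y -0.0865
0.49 872 ztop 0.1472 y -0.0885
0.51 900 ztop 0.1471 y -0.0908
0.53 894 ztop 0.1471 y -0.0927
0.55 167 ztop 0.147 y -0.0936
pos [ 0.4935 -0.09    0.0552] ty -96.79 tilt [15.96 -1.9 ] shift [-1.71  0.01 -0.52] turn x 0.01 q7 -106 shift after turn [-1.79  0.01 -0.02]
```

step_arm(
  targets=[
    [[0, 0, 0, 0, 0, 0], [0, 0, 0, 0, 0, 0], [0, 0, 0, 0, 0, 0], [0, 0, 0, 0, -5.4, 0], [0, 0, 0, 0, -5.4, 0]],
  ],
  fingers=207,
)

```text
t: 30.6
tcp_pos: [0.4927, -0.0901, 0.0566]
tcp_rot: [-2.263, 0.134, 2.058]
force: [1.6, 0.1, -1.1]
gripper_width: 0.0162
```

step_arm(
  targets=[
    [[0, 0, 0, 0, -5.2, 0], [-0.3, 0, 0, 0, 0, 0], [-0.5, 0, 0, 0, 0, 0], [-0.4, 0, 0, 0, 0, 0], [0, 0, 0, 0, 0, 0]],
  ],
)

```text
t: 31.1
tcp_pos: [0.4933, -0.0903, 0.0877]
tcp_rot: [-2.172, 0.13, 2.149]
force: [0.4, 0.6, 0.6]
gripper_width: 0.0157
```

```bash
python3 -c "
from h import *
im,d,P=wshot('w23'); strip('w23','yellow',-.13,-.05); prof('w23','yellow',-.13,-.05);plan([.4931,-.0902,.087],83.2)"
```

```text
yellow 3825 z 0.1366 (array([494.4, -89.7]), array([ 16.1, 106.4]), 83.0) x [0.4415 0.5478]
0.45 237 ztop 0.1362 y -0.0819
0.47 284 ztop 0.1362 y -0.0841
0.49 402 ztop 0.1364 y -0.0866
0.51 405 ztop 0.1363 y -0.089
0.53 517 ztop 0.1363 y -0.0918
0.55 199 ztop 0.136 y -0.0927
pos [ 0.4929 -0.0903  0.087 ] ty -96.81 tilt [ 0.53 -0.11] shift [-0.   -0.01 -0.01] turn x -0.01 q7 -100 shift after turn [-0.   -0.01 -0.01]
```

Yellow now rests level on the rollers, exactly as blue did. Grip near the top and press.

step_arm(
  targets=[
    [[0.2, 0, 0, 0, -0.5, 0], [0, 0, 0, 0, 0, 0], [0, 0, 0, 0, 0, 0], [0, 0, 0, 0, 0, 0], [0, 0, 0, 0, 0, 0]],
  ],
  fingers=255,
  newtons=80,
)

```text
t: 31.65
tcp_pos: [0.4927, -0.0901, 0.0803]
tcp_rot: [-2.157, 0.128, 2.163]
force: [1.0, 0.1, -2.8]
gripper_width: 0.008
```

step_arm(
  targets=[
    [[0.2, 0, -0.03, 0, 0, 0], [0.2, 0, 0, 0, 0, 0], [0, 0, 0, 0, 0, 0]],
  ],
  newtons=100,
)

```text
t: 31.95
tcp_pos: [0.4927, -0.0901, 0.0697]
tcp_rot: [-2.156, 0.128, 2.164]
force: [-0.0, 0.2, -0.5]
gripper_width: 0.0073
```

```bash
python3 -c "
from h import *
im,d,P=wshot('w24'); strip('w24','yellow',-.13,-.05); prof('w24','yellow',-.13,-.05);plan([.4931,-.0902,.087],83.2)"
```

```text
yellow 3508 z 0.1216 (array([495.6, -89.6]), array([ 10.3, 104.6]), 83.0) x [0.4438 0.5478]
0.45 223 ztop 0.1216 y -0.084
0.47 239 ztop 0.1214 y -0.0866
0.49 329 ztop 0.131 y -0.0891
0.51 426 ztop 0.1212 y -0.0914
0.53 537 ztop 0.121 y -0.094
0.55 217 ztop 0.1207 y -0.0954
pos [ 0.4929 -0.0901  0.07  ] ty -96.8 tilt [-0.2   0.03] shift [-0.68  0.   -0.01] turn x -0.0 q7 -100 shift after turn [-0.68  0.   -0.01]
```

step_arm(
  targets=[
    [[0.2, 0, 0, 0, 0, 0], [0.2, 0, 0, 0, 0, 0], [0.1, 0, 0, 0, 0, 0], [0.05, 0, 0, 0, 0, 0], [0, 0, 0, 0, 0, 0]],
  ],
  newtons=110,
)

```text
t: 32.5
tcp_pos: [0.4924, -0.0896, 0.0584]
tcp_rot: [-2.156, 0.129, 2.165]
force: [-9.7, 2.2, 19.0]
gripper_width: 0.0067
```

step_arm(
  targets=[
    [[0, 0, 0, 0, 0, 0], [0, 0, 0, 0, 0, 0], [0, 0, 0, 0, 0, 0], [0, 0, 0, 0, 0, 0], [-0.5, 0, 0, 0, 0, 0]],
  ],
  fingers=150,
)

```text
t: 33.0
tcp_pos: [0.4922, -0.0901, 0.0684]
tcp_rot: [-2.154, 0.128, 2.166]
force: [0.7, 0.0, -0.9]
gripper_width: 0.035
```

step_arm(
  targets=[
    [[-1, 0, 0, 0, 0, 0], [-1, 0, 0, 0, 0, 0], [-1, 0, 0, 0, 0, 0], [-0.5, 0, 0, 0, 0, 0], [0, 0, 0, 0, 0, 0]],
  ],
)

```text
t: 33.5
tcp_pos: [0.4951, -0.0905, 0.159]
tcp_rot: [-2.163, 0.129, 2.158]
force: [-0.5, -0.5, 0.0]
gripper_width: 0.0353
```

```bash
python3 -c "
from h import *
im,d,P=wshot('w25'); 
for c,a in dict(yellow=(-.13,-.05),blue=(-.18,-.12),red=(-.25,-.17)).items(): strip('w25',c,*a);prof('w25',c,*a)
q=(P[...,2]>.025)&(P[...,2]<.045)&(P[...,1]>.0)&(P[...,1]<.2)&(P[...,0]>.35)&(P[...,0]<.65)
n,l,st,ce=cv2.connectedComponentsWithStats(q.astype(np.uint8))
for i in range(1,n):
  if st[i,4]>150: print(st[i],np.round(np.median(P[l==i],0),3),rect(P[l==i]))
plan([.56,.2,.2],83.2)"
```

```text
yellow 1611 z 0.1113 (array([495.5, -88.5]), array([  9.3, 109.3]), 83.3) x [0.4412 0.55  ]
0.45 129 ztop 0.111 y -0.0832
0.47 156 ztop 0.1109 y -0.0864
0.49 153 ztop 0.1109 y -0.0881
0.51 153 ztop 0.1108 y -0.0905
0.53 200 ztop 0.111 y -0.0933
0.55 96 ztop 0.1109 y -0.0945
blue 1646 z 0.1113 (array([ 488.8, -146.2]), array([ 11.1, 109.6]), 83.1) x [0.4338 0.5433]
0.45 161 ztop 0.1109 y -0.1403
0.47 169 ztop 0.111 y -0.143
0.49 215 ztop 0.111 y -0.1439
0.51 185 ztop 0.1111 y -0.1479
0.53 211 ztop 0.111 y -0.1498
red 1552 z 0.1112 (array([ 478.6, -203.7]), array([ 12. , 111.4]), 83.6) x [0.423  0.5343]
0.43 151 ztop 0.1109 y -0.1958
0.45 207 ztop 0.1108 y -0.1964
0.47 168 ztop 0.1109 y -0.2002
0.49 180 ztop 0.1108 y -0.2026
0.51 264 ztop 0.1108 y -0.2033
0.53 181 ztop 0.1108 y -0.2075
[ 73  92  19  42 335] [0.625 0.186 0.033] (array([625.4, 190.3]), array([48. , 18.7]), 0.6)
[ 163  125   47   62 1897] [0.545 0.049 0.033] (array([544.1,  51.9]), array([60.8, 41. ]), 5.4)
[ 168  216   34   53 1471] [0.448 0.078 0.033] (array([444.5,  81.1]), array([41.3, 61.5]), 70.7)
pos [ 0.4941 -0.0904  0.1576] ty -96.81 tilt [-0.02 -0.02] shift [ -1.7  -11.85  -1.24] turn x -0.01 q7 -97 shift after turn [ -1.7  -11.85  -1.24]
```

All three panels are seated (tops ≈110 mm, level). Medal 1 has been knocked to (0.544, 0.052). Now the drawer: turn the jaws and go over the handle.

step_arm(
  targets=[
    [[-1, 0, 0, -8.4, 0, 0], [-0.7, 0, 0, -8.4, 0, 0], [0, 0, 0, -8.4, 0, 0], [0, 0, 0, -8.4, 0, 0], [0, 0, 0, -8.4, 0, 0]],
  ],
)

```text
t: 34.05
tcp_pos: [0.4929, -0.0902, 0.198]
tcp_rot: [1.863, 0.601, -1.871]
force: [0.4, -0.3, -0.1]
gripper_width: 0.035
```

step_arm(
  targets=[
    [[0, 0, 0, -8.4, 0, 0], [0, 0, 0, -8.4, 0, 0], [0, 0, 0, -8.4, 0, 0], [0, 0, 0, -8.4, 0, 0], [0, 0, 0, -8.4, 0, 0]],
  ],
)

```text
t: 34.55
tcp_pos: [0.4928, -0.0901, 0.1979]
tcp_rot: [1.366, 1.103, -1.371]
force: [-0.1, -1.3, 0.6]
gripper_width: 0.0357
```

step_arm(
  targets=[
    [[0, 0, 0, -8.4, 0, 0], [0, 0, 0, -8.4, 0, 0], [0, 0, -1, 0, 0, 0], [0, 0, -1, 0, 0, 0], [0, 0, -1, 0, 0, 0]],
  ],
)

```text
t: 35.05
tcp_pos: [0.4875, -0.0147, 0.1979]
tcp_rot: [1.157, 1.245, -1.161]
force: [0.0, 0.2, -0.9]
gripper_width: 0.035
```

step_arm(
  targets=[
    [[0, 0, -1, 0, 0, 0], [0, 0, -1, 0, 0, 0], [0, 0, -1, 0, 0, 0], [0, 0, -1, 0, 0, 0], [0, 0, -1, 0, 0, 0]],
  ],
)

```text
t: 35.55
tcp_pos: [0.4788, 0.11, 0.1981]
tcp_rot: [1.156, 1.245, -1.161]
force: [-0.2, 0.2, 0.2]
gripper_width: 0.0353
```

step_arm(
  targets=[
    [[0, 0, -1, 0, 0, 0], [0, 0, -1, 0, 0, 0], [0, 0, -1, 0, 0, 0], [0, 0, -1, 0, 0, 0], [0, 0, 0, 0, 0, 0]],
  ],
)

```text
t: 36.05
tcp_pos: [0.4712, 0.2126, 0.1984]
tcp_rot: [1.153, 1.249, -1.156]
force: [-0.8, -0.7, 0.0]
gripper_width: 0.0352
```

```bash
python3 - <<'E'
from h import *
im,d,P=wshot('w26'); plan([.57,.3,.1],4.3)
def reg(lo,hi,x0=.45,x1=.9,y0=.15,y1=.45): return (P[...,2]>lo)&(P[...,2]<hi)&(d>0)&(P[...,0]>x0)&(P[...,0]<x1)&(P[...,1]>y0)&(P[...,1]<y1)
hsv=cv2.cvtColor(im,cv2.COLOR_RGB2HSV).astype(int)
br=(hsv[...,0]>15)&(hsv[...,0]<32)&(hsv[...,1]>100)
for n,m in dict(cabtop=reg(.082,.09),front=reg(.066,.076,.5,.62),handle=reg(.045,.062,.5,.62)&br).items():
    k,l,st,ce=cv2.connectedComponentsWithStats(m.astype(np.uint8))
    for i in range(1,k):
        if st[i,4]>100: print(n,st[i],np.round(np.median(P[l==i],0),4),rect(P[l==i]))
E
```

```text
pos [0.4716 0.2104 0.1982] ty 4.2 tilt [-0.26  0.03] shift [ 3.91  4.2  -3.28] turn x -0.1 q7 -37 shift after turn [ 3.93  4.19 -3.28] 
cabtop [  471     0   137   226 25149] [0.7099 0.3129 0.0855] (array([733.7, 312.6]), array([207. , 249.6]), 4.2)
front [ 437    0   22  220 2565] [0.5986 0.3051 0.0713] (array([599.6, 302.6]), array([ 13.6, 240.8]), 4.3)
handle [ 404   61   40   92 1281] [0.5614 0.3014 0.0558] (array([575. , 301.2]), array([39.8, 98.5]), 4.4)
```

View pics/w26.png

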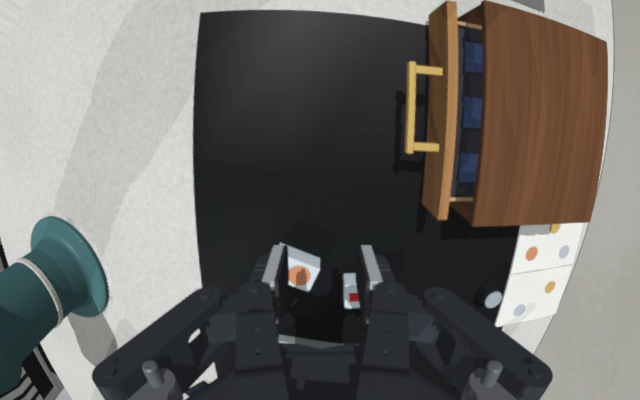

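View: brass handle at (411,107), drawer front at (440,110), blue cutouts inside. Bar centre computes to (0.559, 0.300), yaw 4.3°. Grip it.

```bash
python3 -c "
from h import *
plan([.5592,.300,.060],4.3)"
```

```text
pos [0.4716 0.2104 0.1982] ty 4.2 tilt [-0.26  0.03] shift [ 5.51  3.78 -3.31] turn x -0.1 q7 -37 shift after turn [ 5.53  3.76 -3.31]
```

step_arm(
  targets=[
    [[1, 0.95, -0.83, 0, 0, 0], [1, 0.95, -0.83, 0, 0, 0], [1, 0.95, -0.83, 0, 0, 0], [1, 0.93, -0.82, 0, 0, 0], [0, 0, 0, 0, 0, 0]],
  ],
  fingers=180,
)

```text
t: 36.6
tcp_pos: [0.5605, 0.2978, 0.0934]
tcp_rot: [1.152, 1.247, -1.165]
force: [-1.1, -0.5, 0.3]
gripper_width: 0.0252
```

step_arm(
  targets=[
    [[1, 0, 0, 0, 0, 0], [0.5, 0, 0, 0, 0, 0], [0, 0, 0, 0, 0, 0]],
  ],
)

```text
t: 36.9
tcp_pos: [0.5598, 0.2957, 0.0598]
tcp_rot: [1.154, 1.243, -1.164]
force: [-0.0, -0.7, 0.2]
gripper_width: 0.025
```

```bash
python3 -c "
from h import *
plan([.5592,.300,-.008],4.3)"
```

```text
pos [0.5598 0.2957 0.0598] ty 3.94 tilt [-0.32 -0.16] shift [ 2.71  0.   -0.18] turn x -0.36 q7 -49 shift after turn [ 2.71 -0.01 -0.17]
```

step_arm(
  targets=[
    [[0.6, 0, -0.17, -0.36, 0, 0], [0.6, 0, 0, 0, 0, 0], [0.6, 0, 0, 0, 0, 0], [0, 0, 0, 0, 0, 0]],
  ],
)

```text
t: 37.3
tcp_pos: [0.5592, 0.3011, 0.0142]
tcp_rot: [1.149, 1.247, -1.158]
force: [0.6, -0.3, 0.1]
gripper_width: 0.0248
```

step_arm(
  targets=[
    [[0.5, 0, 0, 0, 0, 0], [0.4, 0, 0, 0, 0, 0], [0, 0, 0, 0, 0, 0]],
  ],
)

```text
t: 37.6
tcp_pos: [0.5612, 0.3026, -0.0059]
tcp_rot: [1.153, 1.245, -1.154]
force: [0.2, 0.8, -0.7]
gripper_width: 0.0251
```

step_arm(
  targets=[
    [[0, 0, 0, 0, 0, 0], [0, 0, 0, 0, 0, 0], [0, 0, 0, 0, 0, 0], [0, 0, 0, 0, 0, 0]],
  ],
  fingers=255,
  newtons=60,
)

```text
t: 38.0
tcp_pos: [0.5605, 0.3025, -0.0057]
tcp_rot: [1.152, 1.246, -1.155]
force: [-0.7, 0.3, -1.2]
gripper_width: 0.0068
```

step_arm(
  targets=[
    [[0, -0.3, 0, 0, 0, 0], [0, -0.6, 0, 0, 0, 0], [0, -0.6, 0, 0, 0, 0], [0, -0.6, 0, 0, 0, 0], [0, -0.6, 0, 0, 0, 0]],
  ],
)

```text
t: 38.5
tcp_pos: [0.4931, 0.2976, -0.0057]
tcp_rot: [1.154, 1.246, -1.153]
force: [2.7, 2.6, -5.8]
gripper_width: 0.007
```

step_arm(
  targets=[
    [[0, -0.5, 0, 0, 0, 0], [0, -0.4, 0, 0, 0, 0], [0, -0.2, 0, 0, 0, 0], [0, 0, 0, 0, 0, 0], [0, 0, 0, 0, 0, 0]],
  ],
)

```text
t: 39.0
tcp_pos: [0.465, 0.2954, -0.0057]
tcp_rot: [1.151, 1.247, -1.155]
force: [-2.0, 3.8, -8.9]
gripper_width: 0.0068
```

```bash
python3 - <<'E'
from h import *
im,d,K,T=load('pics/top0.npz')
from plant import arm
im,d=arm.get_image("top"); cv2.imwrite("pics/t1.png",cv2.resize(im[95:260,190:350,::-1],None,fx=3.6,fy=3.6,interpolation=cv2.INTER_CUBIC))
P=cloud(d,K,T)
def reg(lo,hi,x0,x1,y0,y1): return (P[...,2]>lo)&(P[...,2]<hi)&(d>0)&(P[...,0]>x0)&(P[...,0]<x1)&(P[...,1]>y0)&(P[...,1]<y1)
for n,m in dict(cab=reg(.08,.095,.5,.95,.15,.5),front=reg(.064,.0745,.42,.62,.15,.5)).items():
    k,l,st,ce=cv2.connectedComponentsWithStats(m.astype(np.uint8))
    for i in range(1,k):
        if st[i,4]>60: print(n,st[i],np.round(np.median(P[l==i],0),4),rect(P[l==i]))
plan([.43,.3,0],4.3)
E
```

```text
cab [ 199  100   84   71 5130] [0.7313 0.31   0.0854] (array([733.2, 310.7]), array([205.9, 249.7]), 4.1)
front [255 204  30   6 109] [0.511  0.2144 0.0705] (array([511.1, 218.2]), array([12.5, 87.9]), 4.4)
pos [ 0.4652  0.2954 -0.0057] ty 4.37 tilt [-0.19  0.01] shift [-0.22 -1.39 -0.29] turn x 0.07 q7 -59 shift after turn [-0.23 -1.39 -0.29]
```

View pics/t1.png

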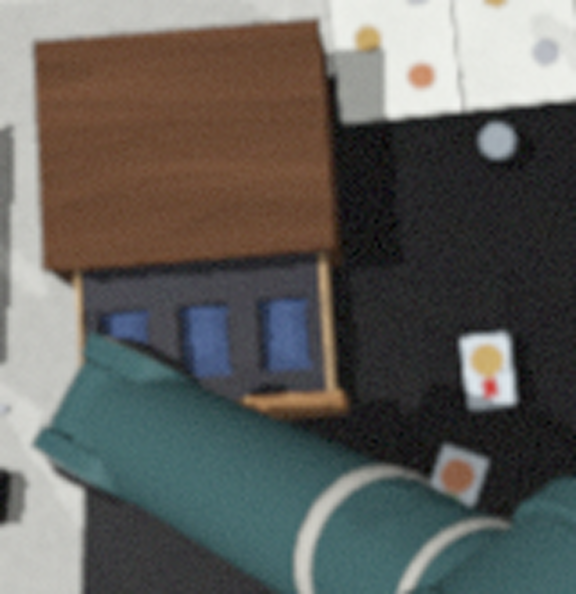

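Top crop: drawer out ~95 mm further, three blue cutouts visible at (125,325), (207,340), (285,332). Pulling to the stop.

step_arm(
  targets=[
    [[0, -0.2, 0, 0, 0, 0], [0, -0.2, 0, 0, 0, 0], [0, 0, 0, 0, 0, 0]],
  ],
)

```text
t: 39.35
tcp_pos: [0.4569, 0.2949, -0.0057]
tcp_rot: [1.154, 1.246, -1.153]
force: [1.8, 5.4, -14.1]
gripper_width: 0.0066
```

step_arm(
  targets=[
    [[0, -0.15, 0, 0, 0, 0], [0, 0, 0, 0, 0, 0]],
  ],
)

```text
t: 39.55
tcp_pos: [0.4571, 0.295, -0.0057]
tcp_rot: [1.16, 1.243, -1.149]
force: [11.3, 7.5, -23.9]
gripper_width: 0.0068
```

Stopped with 11 N: fully out. Release, rise, turn the jaws and go to medal 1.

step_arm(
  targets=[
    [[0, 0.15, 0, 0, 0, 0], [0, 0, 0, 0, 0, 0], [0, 0, 0, 0, 0, 0], [-0.3, 0, 0, 0, 0, 0], [-1, 0, 0, 0, 0, 0]],
  ],
  fingers=180,
)

```text
t: 40.05
tcp_pos: [0.4546, 0.2933, 0.0264]
tcp_rot: [1.149, 1.247, -1.157]
force: [0.5, -0.4, 0.3]
gripper_width: 0.0249
```

step_arm(
  targets=[
    [[-1, 0, 0, 0, 0, 0], [-1, 0, 0, 0, 0, 0], [-1, 0, 0, 0, 0, 0], [-1, 0, 0, -8.4, 0, 0], [-1, 0, 0, -8.4, 0, 0]],
  ],
)

```text
t: 40.55
tcp_pos: [0.4561, 0.2943, 0.1541]
tcp_rot: [0.927, 1.364, -0.929]
force: [0.8, 0.0, -1.0]
gripper_width: 0.0247
```

step_arm(
  targets=[
    [[-0.5, 0, 0, -8.4, 0, 0], [0, 0, 0, -8.4, 0, 0], [0, 0, 0, -8.4, 0, 0], [0, 0, 0, -8.4, 0, 0], [0, 0, 0, -8.4, 0, 0]],
  ],
)

```text
t: 41.05
tcp_pos: [0.4563, 0.2942, 0.1655]
tcp_rot: [0.362, 1.541, -0.363]
force: [-0.2, -0.3, -0.7]
gripper_width: 0.025
```

step_arm(
  targets=[
    [[0, 0, 0, -8.4, 0, 0], [0, 0, 0, -8.4, 0, 0], [0, 0, 0, -8.4, 0, 0], [0, 0, 0, -7, 0, 0], [0, 0, 0, 0, 0, 0]],
  ],
  fingers=60,
)

```text
t: 41.55
tcp_pos: [0.4562, 0.2942, 0.1651]
tcp_rot: [-0.074, 1.571, 0.074]
force: [0.0, 0.6, 0.0]
gripper_width: 0.0651
```

```bash
cat >> h.py <<'E'
def blobs(P,d,lo,hi,x0,x1,y0,y1,n=120):
    m=(P[...,2]>lo)&(P[...,2]<hi)&(d>0)&(P[...,0]>x0)&(P[...,0]<x1)&(P[...,1]>y0)&(P[...,1]<y1)
    k,l,st,ce=cv2.connectedComponentsWithStats(m.astype(np.uint8),connectivity=4)
    for i in range(1,k):
        if st[i,4]>n: print(st[i],np.round(np.median(P[l==i],0),4),rect(P[l==i]))
E
python3 - <<'E'
from h import *
im,d,P=wshot('w27'); plan([.544,.052,.12],95.4)
print("medals");blobs(P,d,.027,.04,.35,.65,-.02,.15)
print("front");blobs(P,d,.064,.076,.42,.62,.15,.45)
print("floors");blobs(P,d,.007,.020,.5,.63,.17,.43)
E
```

```text
pos [0.4563 0.2942 0.165 ] ty 95.21 tilt [-0.09  0.  ] shift [ 1.79 -9.97  2.62] turn x -0.19 q7 30 shift after turn [ 1.8  -9.98  2.58] 
medals
[ 122  126   39   59 1472] [0.4421 0.0854 0.0328] (array([444. ,  82.3]), array([41.2, 61.1]), 70.1)
[ 111  209   35   45 1108] [0.5408 0.0557 0.0328] (array([543.3,  52.6]), array([59.6, 41.9]), 6.4)
front
[ 200  220  239   19 3196] [0.4968 0.2945 0.0713] (array([497.7, 295.5]), array([ 13.1, 241. ]), 4.2)
floors
[240 243  40  45 828] [0.5693 0.236  0.0142] (array([572.6, 229.6]), array([60. , 45.2]), 4.1)
[ 299  245   39   44 1388] [0.5685 0.2996 0.0141] (array([567.7, 300.6]), array([59.6, 45.2]), 4.8)
[ 357  246   40   44 1124] [0.5626 0.3687 0.0141] (array([562.3, 371. ]), array([60.5, 43.4]), 4.6)
```

View pics/w27.png

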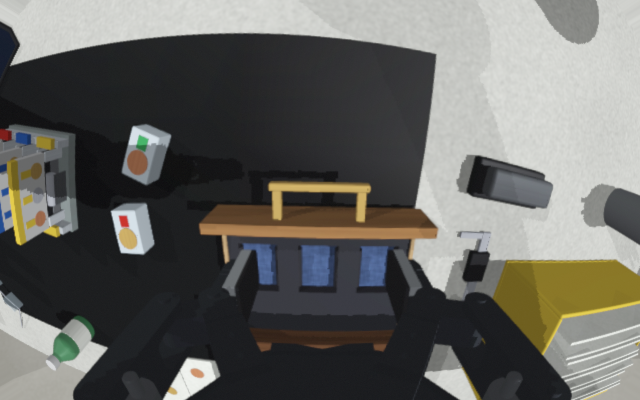

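View: drawer fully open, cutout floors at (258,265), (318,265), (375,265); medals at (147,155), (132,228). The x fit is only ±2 mm, so I'll find the cutout edges precisely.

```bash
python3 - <<'E'
from h import *
im,d,K,T=load('pics/w27.npz'); P=wcloud(d,K,T)
a=np.radians(4.3); ex=np.array([np.cos(a),np.sin(a)]);ey=np.array([-np.sin(a),np.cos(a)])
O=np.array([.5636,.3004]); L=(P[...,:2]-O); X=L@ex*1000; Y=L@ey*1000; Z=P[...,2]*1000
for c in (-70,0,70):
    m=(abs(Y-c)<9)&(abs(X)<55)&(Z<45)&(d>0); o=np.argsort(X[m]); x=X[m][o];z=Z[m][o]
    b=[(int(v),round(float(np.median(z[(x>=v)&(x<v+2)])),1)) for v in range(-46,46,2) if ((x>=v)&(x<v+2)).sum()>3]
    print(c,b)
m=(abs(X)<15)&(Z<45)&(abs(Y)<115)&(d>0)
print([(v,round(float(np.median(Z[m&(Y>=v)&(Y<v+3)])),0)) for v in range(-114,114,3) if (m&(Y>=v)&(Y<v+3)).sum()>3])
E
```

```text
-70 [(-42, 29.9), (-40, 29.7), (-38, 29.3), (-36, 29.2), (-34, 29.6), (-26, 14.3), (-24, 14.1), (-22, 14.2), (-20, 14.1), (-18, 14.3), (-16, 14.1), (-14, 14.0), (-12, 13.8), (-10, 14.2), (-8, 14.1), (-6, 14.2), (-4, 14.1), (-2, 13.7), (0, 14.1), (2, 14.2), (4, 14.3), (6, 14.0), (8, 13.9), (10, 14.1), (12, 14.3), (14, 14.1), (16, 14.1), (18, 13.8), (20, 14.2), (22, 14.1), (24, 14.1), (26, 14.1), (28, 14.1), (30, 15.7), (32, 23.2), (34, 28.9), (36, 29.2), (38, 29.9), (40, 29.4), (42, 29.0), (44, 29.7)]
0 [(-42, 29.2), (-40, 29.5), (-38, 29.7), (-36, 29.3), (-34, 29.4), (-24, 14.6), (-22, 13.7), (-20, 14.2), (-18, 13.7), (-16, 14.2), (-14, 13.8), (-12, 14.2), (-10, 13.8), (-8, 14.0), (-6, 14.3), (-4, 14.1), (-2, 13.9), (0, 14.3), (2, 14.3), (4, 14.0), (6, 14.2), (8, 13.9), (10, 14.3), (12, 14.3), (14, 13.8), (16, 14.3), (18, 14.1), (20, 13.9), (22, 14.2), (24, 14.0), (26, 13.7), (28, 14.1), (30, 16.4), (32, 21.9), (34, 29.1), (36, 29.7), (38, 29.6), (40, 29.6), (42, 29.4), (44, 29.5)]
70 [(-42, 29.7), (-40, 29.6), (-38, 29.4), (-36, 29.8), (-34, 29.4), (-24, 13.7), (-22, 14.5), (-20, 14
[... 412 characters left out ...]
1.0), (-105, 29.0), (-102, 30.0), (-99, 29.0), (-75, 14.0), (-72, 14.0), (-69, 14.0), (-66, 14.0), (-63, 14.0), (-60, 14.0), (-57, 14.0), (-54, 14.0), (-51, 27.0), (-48, 29.0), (-45, 29.0), (-42, 29.0), (-39, 29.0), (-36, 29.0), (-33, 29.0), (-30, 30.0), (-27, 30.0), (-24, 28.0), (-21, 15.0), (-18, 14.0), (-15, 14.0), (-12, 14.0), (-9, 14.0), (-6, 14.0), (-3, 14.0), (0, 14.0), (3, 14.0), (6, 14.0), (9, 14.0), (12, 14.0), (15, 14.0), (18, 25.0), (21, 28.0), (24, 30.0), (27, 29.0), (30, 30.0), (33, 29.0), (36, 30.0), (39, 29.0), (42, 29.0), (45, 28.0), (48, 26.0), (51, 14.0), (54, 14.0), (57, 14.0), (60, 14.0), (63, 14.0), (66, 14.0), (69, 14.0), (72, 14.0), (75, 14.0), (78, 14.0), (81, 14.0)]
```

Cutout centres: middle (0.5642, 0.2997), low-y (0.5695, 0.2299). I'll grip the blocks lengthwise (jaws along x), which leaves clearance to the drawer walls and centres the tight ±2 mm direction.

step_arm(
  targets=[
    [[0, -1, 0, 8.2, 0, 0], [0, -1, 0, 8.2, 0, 0], [0, -1, 0, 8.2, 0, 0], [0, 0, 0, 8.2, 0, 0], [0, 0, 0, 8.2, 0, 0]],
  ],
  fingers=38,
)

```text
t: 42.1
tcp_pos: [0.4529, 0.2188, 0.1651]
tcp_rot: [0.495, 1.514, -0.496]
force: [-0.9, 0.4, 0.4]
gripper_width: 0.0724
```

step_arm(
  targets=[
    [[0, 0, 0, 8.2, 0, 0], [0, 0, 0, 8.2, 0, 0], [0, 0, 0, 8.2, 0, 0], [0, 0, 0, 8.2, 0, 0], [0, 0, 0, 8.2, 0, 0]],
  ],
)

```text
t: 42.6
tcp_pos: [0.4527, 0.2201, 0.1652]
tcp_rot: [1.042, 1.308, -1.043]
force: [0.1, 0.5, 0.6]
gripper_width: 0.0725
```

step_arm(
  targets=[
    [[0, 0, 0, 7.3, 0, 0], [0, 0, 1, 0, 0, 0], [0, 0, 1, 0, 0, 0], [0, 0, 1, 0, 0, 0], [0, 0, 0, 0, 0, 0]],
  ],
)

```text
t: 43.1
tcp_pos: [0.4611, 0.1418, 0.1648]
tcp_rot: [1.135, 1.253, -1.139]
force: [0.2, 0.1, -0.1]
gripper_width: 0.073
```

```bash
python3 - <<'E'
from h import *
im,d,P=wshot('w28'); plan([.5435,.0523,.06],5.9)
print("medals");blobs(P,d,.027,.04,.35,.65,-.02,.15)
E
```

```text
pos [0.4609 0.144  0.165 ] ty 5.74 tilt [-0.05 -0.04] shift [4.2  2.92 3.98] turn x -0.16 q7 -31 shift after turn [4.2  2.91 3.99] 
medals
[ 270  205   62   52 1839] [0.4441 0.0841 0.0328] (array([443.9,  82.1]), array([40.9, 60.7]), 70.8)
[ 358  246   53   32 1201] [0.5357 0.0558 0.0328] (array([543.3,  52.9]), array([60.3, 40.1]), 4.9)
```

step_arm(
  targets=[
    [[0.5, 0.73, 1, 0, 0, 0], [0.5, 0.73, 1, 0, 0, 0], [1, 0.73, 1, 0, 0, 0], [1, 0.72, 0.98, 0, 0, 0], [0, 0, 0, 0, 0, 0]],
  ],
)

```text
t: 43.65
tcp_pos: [0.5436, 0.0509, 0.0863]
tcp_rot: [1.133, 1.258, -1.141]
force: [0.2, -0.1, -0.5]
gripper_width: 0.0725
```

```bash
python3 - <<'E'
from h import *
im,d,P=wshot('w29'); plan([.5434,.0526,-.040],5.4)
print("medals");blobs(P,d,.027,.04,.35,.65,-.02,.15)
E
```

```text
pos [0.5431 0.0536 0.0879] ty 5.84 tilt [-0.27  0.04] shift [5.12 0.03 0.05] turn x 0.44 q7 -25 shift after turn [5.12 0.01 0.04] 
medals
[ 166  122   78   71 3320] [0.4469 0.0829 0.0329] (array([444.4,  81.9]), array([40.8, 60.7]), 70.9)
[ 283  178   77   49 3574] [0.5441 0.0543 0.0329] (array([543.8,  52.8]), array([60.3, 40. ]), 6.0)
```

step_arm(
  targets=[
    [[1, 0.02, 0.04, 0, 0, 0], [1, 0, 0, 0, 0, 0], [1, 0, 0, 0, 0, 0], [0.6, 0, 0, 0, 0, 0], [0.3, 0, 0, 0, 0, 0]],
  ],
)

```text
t: 44.2
tcp_pos: [0.5432, 0.0547, -0.0084]
tcp_rot: [1.13, 1.26, -1.131]
force: [0.0, -0.6, 0.5]
gripper_width: 0.0727
```

step_arm(
  targets=[
    [[0.2, 0, 0, 0, 0, 0], [0.2, 0, 0, 0, 0, 0], [0.2, 0, 0, 0, 0, 0], [0, 0, 0, 0, 0, 0]],
  ],
)

```text
t: 44.6
tcp_pos: [0.5437, 0.0532, -0.0232]
tcp_rot: [1.13, 1.259, -1.132]
force: [0.5, -0.3, -0.1]
gripper_width: 0.0727
```

```bash
python3 - <<'E'
from h import *
im,d,P=wshot('w30'); plan([.5434,.0526,-.040],5.4)
cv2.imwrite('pics/w30c.png',cv2.resize(im[120:340,180:480,::-1],None,fx=2,fy=2,interpolation=cv2.INTER_CUBIC))
m=(abs(P[...,1]-.0526)<.02)&(abs(P[...,0]-.5434)<.07)&(d>0)
for s in (-1,1):
    for a in range(28,60,4):
        k=m&(s*(P[...,0]-.5434)*1000>a)&(s*(P[...,0]-.5434)*1000<a+4)
        if k.sum()>5: print(s,a,k.sum(),np.round(np.percentile(P[k][:,2],[5,30,70,95]),3))
E
```

```text
pos [ 0.5438  0.0532 -0.0229] ty 6.04 tilt [-0.09  0.01] shift [ 0.68 -0.02  0.02] turn x 0.64 q7 -31 shift after turn [ 0.68 -0.02  0.02] 
-1 28 1086 [0.002 0.076 0.098 0.111]
-1 32 1741 [0.001 0.039 0.069 0.094]
-1 36 1250 [0.    0.002 0.064 0.086]
-1 40 898 [0.    0.002 0.07  0.08 ]
-1 44 1025 [0.    0.033 0.075 0.077]
-1 48 1188 [0.    0.065 0.107 0.113]
-1 52 3333 [0.001 0.079 0.1   0.115]
-1 56 2005 [0.001 0.079 0.103 0.119]
1 28 595 [0.031 0.032 0.107 0.111]
1 32 300 [0.    0.002 0.093 0.112]
1 36 2032 [0.001 0.036 0.058 0.088]
1 40 1119 [0.    0.001 0.067 0.081]
1 44 607 [0.    0.001 0.07  0.077]
1 48 903 [0.001 0.047 0.075 0.111]
1 52 1267 [0.001 0.076 0.109 0.114]
1 56 3539 [0.002 0.084 0.101 0.116]
```

View pics/w30c.png

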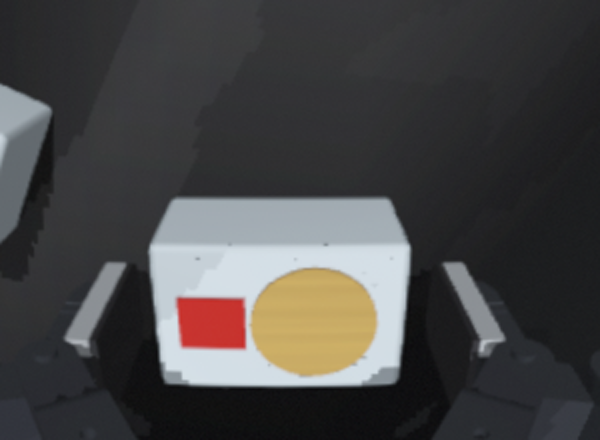

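Crop: medal 1 centred between the pads (block (155–410, 200–385)). Finish the descent and grip.

step_arm(
  targets=[
    [[0.3, 0, 0.02, 0, 0, 0], [0.25, 0, 0, 0, 0, 0], [0.15, 0, 0, 0, 0, 0], [0, 0, 0, 0, 0, 0]],
  ],
)

```text
t: 45.05
tcp_pos: [0.5432, 0.0527, -0.0413]
tcp_rot: [1.13, 1.26, -1.133]
force: [0.4, 0.6, -0.0]
gripper_width: 0.0729
```

step_arm(
  targets=[
    [[0, 0, 0, 0, 0, 0], [0, 0, 0, 0, 0, 0], [0, 0, 0, 0, 0, 0], [0, 0, 0, 0, 0, 0]],
  ],
  fingers=255,
  newtons=50,
)

```text
t: 45.45
tcp_pos: [0.5438, 0.0528, -0.0405]
tcp_rot: [1.131, 1.259, -1.132]
force: [0.2, 0.8, -0.2]
gripper_width: 0.059
```

step_arm(
  targets=[
    [[-0.5, 0, 0, 0, 0, 0], [-1, 0, 0, 0, 0, 0], [-1, 0, 0, 0, 0, 0], [-1, 0, 0, 0, 0, 0], [-1, 0, 0, 1.3, 0, 0]],
  ],
)

```text
t: 45.95
tcp_pos: [0.5438, 0.0528, 0.0737]
tcp_rot: [1.147, 1.249, -1.149]
force: [0.2, 0.4, -1.7]
gripper_width: 0.0596
```

```bash
python3 - <<'E'
from h import *
im,d,P=wshot('w31'); plan([.5695,.2299,.075],4.3)
blobs(P,d,.07,.16,.5,.6,-.01,.1)
# block top
m=(abs(P[...,1]-.053)<.03)&(abs(P[...,0]-.543)<.025)&(d>0)&(P[...,2]>.06); z=P[m][:,2]; print(np.percentile(z,[10,50,90]))
E
```

```text
pos [0.5465 0.0534 0.0776] ty 4.68 tilt [0.27 0.02] shift [ 0.11  1.49 -6.96] turn x 0.38 q7 -26 shift after turn [ 0.1   1.45 -6.97] 
[  209   232   227   104 16508] [0.5446 0.0619 0.1467] (array([545.2,  52.6]), array([87.2, 41.4]), 4.4)
[0.13947831 0.14879411 0.20658531]
```

step_arm(
  targets=[
    [[0, 0.29, -1, 0.38, 0, 0], [0, 0.29, -1, 0, 0, 0], [0, 0.29, -1, 0, 0, 0], [0, 0.29, -1, 0, 0, 0], [0, 0.29, -1, 0, 0, 0]],
  ],
)

```text
t: 46.5
tcp_pos: [0.5704, 0.1811, 0.0724]
tcp_rot: [1.152, 1.246, -1.154]
force: [0.1, 0.8, -2.1]
gripper_width: 0.0593
```

step_arm(
  targets=[
    [[0, 0, -1, 0, 0, 0], [0, 0, -0.97, 0, 0, 0], [0, 0, 0, 0, 0, 0], [0, 0, 0, 0, 0, 0]],
  ],
)

```text
t: 46.9
tcp_pos: [0.5663, 0.2296, 0.0721]
tcp_rot: [1.151, 1.246, -1.153]
force: [0.2, -0.4, -1.9]
gripper_width: 0.0597
```

```bash
cat >> h.py <<'E'
def cuts(name,O=(.5642,.2997),a=4.3,cs=(-70,0,70)):
    im,d,K,T=load(f'pics/{name}.npz'); P=wcloud(d,K,T); a=np.radians(a)
    ex=np.array([np.cos(a),np.sin(a)]);ey=np.array([-np.sin(a),np.cos(a)]); L=P[...,:2]-np.array(O)
    X=L@ex*1000;Y=L@ey*1000;Z=P[...,2]*1000
    for c in cs:
        m=(abs(Y-c)<12)&(Z<50)&(d>0); print(c,"X",[(v,round(float(np.median(Z[m&(X>=v)&(X<v+2)])))) for v in list(range(-40,-22,2))+list(range(24,42,2)) if (m&(X>=v)&(X<v+2)).sum()>3])
        m=(abs(X)<20)&(Z<50)&(d>0); print(c,"Y",[(v,round(float(np.median(Z[m&(Y-c>=v)&(Y-c<v+2)])))) for v in list(range(-30,-14,2))+list(range(14,30,2)) if (m&(Y-c>=v)&(Y-c<v+2)).sum()>3])
E
python3 - <<'E'
from h import *
im,d,P=wshot('w32'); plan([.5695,.2299,.001],4.3); cuts('w32')
E
```

```text
pos [0.5666 0.2284 0.072 ] ty 4.36 tilt [-0.11 -0.05] shift [ 2.84  0.12 -0.05] turn x 0.06 q7 -43 shift after turn [ 2.84  0.12 -0.05] 
-70 X [(-40, 29), (-38, 29), (-36, 30), (-34, 29), (-32, 15), (-30, 14), (-28, 14), (-26, 14), (-24, 14), (24, 14), (26, 14), (28, 14), (30, 16), (32, 30), (34, 29), (36, 29), (38, 30), (40, 30)]
-70 Y [(-22, 14), (-20, 21), (-18, 14), (-16, 14), (14, 14), (16, 14), (18, 24), (20, 27), (22, 29), (24, 30), (26, 30), (28, 30)]
0 X [(-40, 29), (-38, 30), (-36, 30), (-34, 29), (-32, 14), (-30, 14), (-28, 14), (-26, 14), (-24, 14), (24, 14), (26, 14), (28, 14), (30, 15), (32, 29), (34, 30), (36, 30), (38, 30), (40, 30)]
0 Y [(-30, 30), (-28, 29), (-26, 30), (-24, 29), (-22, 27), (-20, 23), (-18, 14), (-16, 14), (14, 14), (16, 14), (18, 22), (20, 26), (22, 28), (24, 30), (26, 30), (28, 29)]
70 X [(-40, 30), (-38, 30), (-36, 29), (-34, 29), (-32, 15), (-30, 14), (-28, 14), (-26, 14), (-24, 14), (24, 14), (26, 14), (28, 14), (30, 15), (32, 29), (34, 30), (36, 30), (38, 30), (40, 30)]
70 Y [(-30, 30), (-28, 29), (-26, 30), (-24, 29), (-22, 27), (-20, 26), (-18, 14), (-16, 14), (14, 14), (16, 14), (18, 16), (20, 14)]
```

Edges confirm the centre to <1 mm. Lower medal 1 in.

step_arm(
  targets=[
    [[0.8, 0.12, -0.05, 0, 0, 0], [0.8, 0, 0, 0, 0, 0], [0.8, 0, 0, 0, 0, 0], [0.4, 0, 0, 0, 0, 0], [0, 0, 0, 0, 0, 0]],
  ],
)

```text
t: 47.45
tcp_pos: [0.5682, 0.2292, -0.0005]
tcp_rot: [1.15, 1.247, -1.158]
force: [0.2, -0.4, -2.0]
gripper_width: 0.0592
```

```bash
python3 - <<'E'
from h import *
plan([.5695,.2299,-.011],4.3)
E
```

```text
pos [ 5.682e-01  2.292e-01 -5.000e-04] ty 4.32 tilt [-0.31 -0.09] shift [ 0.42  0.06 -0.02] turn x 0.02 q7 -46 shift after turn [ 0.42  0.05 -0.02]
```

step_arm(
  targets=[
    [[0.2, 0, 0, 0, 0, 0], [0.2, 0, 0, 0, 0, 0], [0.15, 0, 0, 0, 0, 0], [0, 0, 0, 0, 0, 0]],
  ],
)

```text
t: 47.85
tcp_pos: [0.5692, 0.2307, -0.0121]
tcp_rot: [1.152, 1.246, -1.154]
force: [-0.6, -0.3, -2.4]
gripper_width: 0.0594
```

step_arm(
  targets=[
    [[0.15, 0, 0, 0, 0, 0], [0.1, 0, 0, 0, 0, 0], [0, 0, 0, 0, 0, 0]],
  ],
)

```text
t: 48.15
tcp_pos: [0.5739, 0.2312, -0.0128]
tcp_rot: [1.157, 1.239, -1.149]
force: [-0.4, -4.9, 25.2]
gripper_width: 0.0594
```

```bash
python3 - <<'E'
from h import *
im,d,P=wshot('w33');plan([.5695,.2299,-.011],4.3)
m=(abs(P[...,1]-.2299)<.02)&(abs(P[...,0]-.5695)<.02)&(d>0)&(P[...,2]<.075)&(P[...,2]>.03)
print(m.sum(),np.percentile(P[m][:,2],[10,50,90]))
blobs(P,d,.045,.07,.53,.61,.2,.26)
E
```

```text
pos [ 0.5738  0.2313 -0.0128] ty 4.32 tilt [0.38 0.02] shift [-0.07 -0.18  0.04] turn x 0.02 q7 -46 shift after turn [-0.07 -0.18  0.04] 
7962 [0.05441977 0.06058035 0.06179041]
[  218   244   196    92 14120] [0.5738 0.2384 0.0604] (array([571.2, 230.6]), array([79.6, 41.5]), 4.2)
```

step_arm(
  targets=[
    [[-0.3, 0, 0, 0, 0, 0], [0, 0, 0, 0, 0, 0], [0, 0, 0, 0, 0, 0]],
  ],
)

```text
t: 48.5
tcp_pos: [0.5691, 0.2307, -0.0107]
tcp_rot: [1.152, 1.246, -1.154]
force: [-0.1, 0.2, -1.2]
gripper_width: 0.0591
```

```bash
python3 - <<'E'
from h import *
im,d,P=wshot('w34');plan([.5695,.2299,-.011],4.3)
a=np.radians(4.3)
blobs(P,d,.045,.075,.53,.61,.2,.26)
cuts('w34')
cv2.imwrite('pics/w34c.png',cv2.resize(im[140:380,150:490,::-1],None,fx=2,fy=2,interpolation=cv2.INTER_CUBIC))
E
```

```text
pos [ 0.5689  0.2307 -0.0111] ty 4.39 tilt [-0.15 -0.01] shift [-0.    0.02  0.03] turn x 0.09 q7 -46 shift after turn [-0.    0.02  0.03] 
[  219   242   209    94 14480] [0.5701 0.2388 0.0624] (array([570.6, 230.3]), array([80.3, 41.4]), 4.1)
-70 X [(-40, 40), (-38, 30), (-36, 30), (-34, 36), (34, 24), (36, 30), (38, 30), (40, 38)]
-70 Y [(14, 14), (16, 15), (18, 42), (20, 41), (22, 29), (24, 29), (26, 30), (28, 30)]
0 X [(-40, 30), (-38, 30), (-36, 30), (-34, 30), (-32, 30), (-30, 26), (-28, 14), (-26, 14), (-24, 14), (24, 14), (26, 14), (28, 14), (30, 14), (32, 14), (34, 20), (36, 29), (38, 29), (40, 30)]
0 Y [(-30, 30), (-28, 30), (-26, 30), (-24, 29), (-22, 27), (-20, 22), (-18, 14), (-16, 14), (14, 14), (16, 14), (18, 15), (20, 26), (22, 28), (24, 30), (26, 30), (28, 30)]
70 X [(-40, 29), (-38, 29), (-36, 30), (-34, 30), (-32, 29), (-30, 22), (-28, 14), (-26, 14), (-24, 14), (24, 14), (26, 14), (28, 14), (30, 14), (32, 14), (34, 15), (36, 28), (38, 30), (40, 29)]
70 Y [(-30, 29), (-28, 30), (-26, 30), (-24, 29), (-22, 27), (-20, 25), (-18, 15), (-16, 14)]
```

View pics/w34c.png

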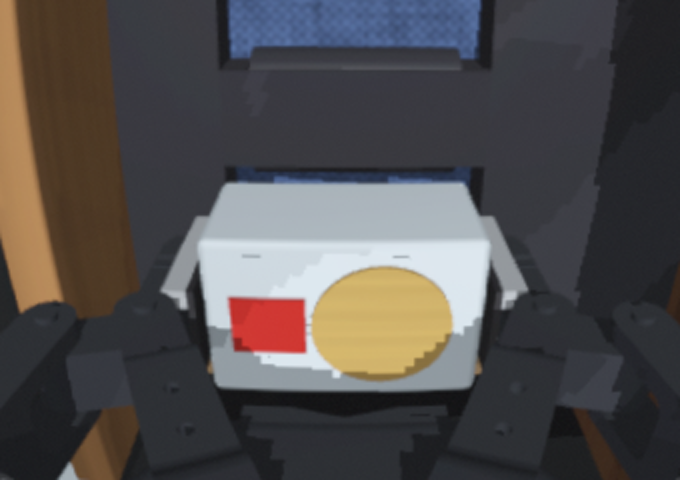

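Crop: block over the cutout; the drawer slid in ~2.5 mm from the sideways flex while pressing. Re-centre (+2.5 mm), set it on the ribs, release, and push from the top with closed fingers.

step_arm(
  targets=[
    [[0, 0.1, 0.02, 0, 0, 0], [0.1, 0, 0, 0, 0, 0], [0, 0, 0, 0, 0, 0]],
  ],
)

```text
t: 48.85
tcp_pos: [0.573, 0.2305, -0.0125]
tcp_rot: [1.153, 1.244, -1.153]
force: [-0.6, -1.9, 3.9]
gripper_width: 0.0593
```

step_arm(
  targets=[
    [[0, 0, 0, 0, 0, 0], [0, 0, 0, 0, 0, 0], [0, 0, 0, 0, 0, 0], [-0.5, 0, 0, 0, 0, 0], [-1, 0, 0, 0, 0, 0]],
  ],
  fingers=52,
)

```text
t: 49.35
tcp_pos: [0.571, 0.2301, 0.0235]
tcp_rot: [1.15, 1.248, -1.156]
force: [0.3, 0.3, 0.3]
gripper_width: 0.0678
```

step_arm(
  targets=[
    [[-0.5, 0, 0, 0, 0, 0], [0, 0, 0, 0, 0, 0], [0, 0, 0, 0, 0, 0], [0, 0, 0, 0, 0, 0], [0, 0, 0, 0, 0, 0]],
  ],
  fingers=255,
)

```text
t: 49.85
tcp_pos: [0.5714, 0.2301, 0.036]
tcp_rot: [1.151, 1.246, -1.155]
force: [-0.1, -0.2, -0.1]
gripper_width: 0.0001
```

```bash
python3 - <<'E'
from h import *
im,d,P=wshot('w35');plan([.5717,.2301,.02],4.3)
print("block");blobs(P,d,.038,.067,.53,.615,.195,.265)
cuts('w35',cs=(-70,0))
E
```

```text
pos [0.5715 0.2303 0.0361] ty 4.38 tilt [-0.18 -0.02] shift [0.64 0.01 0.01] turn x 0.08 q7 -44 shift after turn [0.64 0.01 0.01] 
block
[ 271  200  105   69 5894] [0.573  0.2406 0.0535] (array([573.2, 235.2]), array([60.5, 39.1]), 4.4)
-70 X [(-40, 30), (-38, 30), (-36, 30), (-34, 30), (-32, 30), (-30, 30), (38, 30), (40, 30)]
-70 Y [(18, 24), (20, 28), (22, 41), (24, 30), (26, 29), (28, 30)]
0 X [(-40, 30), (-38, 30), (-36, 29), (-34, 30), (-32, 30), (-30, 30), (-28, 20), (-26, 14), (-24, 14), (24, 14), (26, 14), (28, 14), (30, 14), (32, 14), (34, 14), (36, 26), (38, 29), (40, 30)]
0 Y [(-30, 29), (-28, 29), (-26, 30), (-24, 29), (-22, 27), (-20, 22), (-18, 14), (-16, 14), (14, 14), (16, 14), (18, 14), (20, 26), (22, 28), (24, 30), (26, 30), (28, 30)]
```

Block is already part-way in (top ≈52 mm vs 45 home). Push from the top.

step_arm(
  targets=[
    [[0.4, 0.05, 0, 0, 0, 0], [0.4, 0, 0, 0, 0, 0], [0.2, 0, 0, 0, 0, 0], [0, 0, 0, 0, 0, 0]],
  ],
)

```text
t: 50.3
tcp_pos: [0.5723, 0.2301, 0.0104]
tcp_rot: [1.15, 1.247, -1.156]
force: [0.0, 0.0, 0.6]
gripper_width: -0.0001
```

step_arm(
  targets=[
    [[0.15, 0, 0, 0, 0, 0], [0.15, 0, 0, 0, 0, 0], [0, 0, 0, 0, 0, 0]],
  ],
)

```text
t: 50.6
tcp_pos: [0.577, 0.2311, 0.0082]
tcp_rot: [1.156, 1.24, -1.149]
force: [0.3, -3.1, 18.4]
gripper_width: 0.0002
```

step_arm(
  targets=[
    [[0.1, 0, 0, 0, 0, 0], [0.05, 0, 0, 0, 0, 0], [0, 0, 0, 0, 0, 0]],
  ],
)

```text
t: 50.9
tcp_pos: [0.5803, 0.2314, 0.0081]
tcp_rot: [1.16, 1.236, -1.145]
force: [-1.0, -6.0, 35.8]
gripper_width: 0.0001
```

step_arm(
  targets=[
    [[-0.5, 0, 0, 0, 0, 0], [-1, 0, 0, 0, 0, 0], [-1, 0, 0, 0, 0, 0], [-1, 0, 0, 0, 0, 0], [-1, 0, 0, 0, 0, 0]],
  ],
  fingers=38,
)

```text
t: 51.4
tcp_pos: [0.5731, 0.2307, 0.1141]
tcp_rot: [1.152, 1.246, -1.154]
force: [0.3, 0.2, 0.0]
gripper_width: 0.0715
```

step_arm(
  targets=[
    [[0, 0, 1, 0, 0, 0], [0, 0, 1, 0, 0, 0], [0, 0, 1, 0, 0, 0], [0, 0, 0, 0, 0, 0]],
  ],
)

```text
t: 51.8
tcp_pos: [0.5798, 0.151, 0.1127]
tcp_rot: [1.154, 1.242, -1.16]
force: [-0.2, 0.2, 0.0]
gripper_width: 0.0726
```

```bash
python3 - <<'E'
from h import *
im,d,P=wshot('w36');plan([.444,.082,.08],-19.2)
print("block");blobs(P,d,.04,.056,.53,.615,.195,.265)
m=(abs(P[...,1]-.23)<.012)&(P[...,2]>.035)&(P[...,2]<.06)
for x in (.55,.56,.57,.58,.59): k=m&(abs(P[...,0]-x)<.004); print(x,k.sum(),np.round(np.median(P[k][:,2]),4))
m=(abs(P[...,0]-.572)<.02)&(P[...,2]>.035)&(P[...,2]<.06)
for y in (.215,.225,.235,.245): k=m&(abs(P[...,1]-y)<.004); print(y,k.sum(),np.round(np.median(P[k][:,2]),4))
print("m3");blobs(P,d,.027,.04,.35,.5,.02,.15); cuts('w36',cs=(0,70))
E
```

```text
pos [0.5794 0.1536 0.1129] ty 4.17 tilt [-0.11 -0.04] shift [ 1.33 -5.61  2.46] turn x 23.37 q7 -34 shift after turn [ 1.32 -4.17  4.48] 
block
[ 290   79   76   50 3712] [0.5798 0.2313 0.0459] (array([579.8, 231.2]), array([60.1, 39.8]), 4.1)
0.55 147 0.0454
0.56 304 0.0461
0.57 307 0.0459
0.58 308 0.0466
0.59 306 0.0467
0.215 470 0.0455
0.225 511 0.0464
0.235 513 0.0464
0.245 502 0.0457
m3
[ 156  223   59   55 1907] [0.4467 0.0848 0.0329] (array([444.8,  82.3]), array([41.2, 60.7]), 70.2)
0 X [(-40, 30), (-38, 30), (-36, 29), (-34, 29), (-32, 30), (-30, 29), (-28, 30), (-26, 30), (-24, 29), (24, 14), (26, 14), (28, 14), (30, 14), (32, 14), (34, 14), (36, 14), (38, 14), (40, 14)]
0 Y [(-30, 30), (-28, 30), (-26, 29), (-24, 29), (-22, 27), (-20, 24), (-18, 14), (-16, 14), (14, 14), (16, 14), (18, 15), (20, 25), (22, 27)]
70 X []
70 Y []
```

Medal 1 is home (top flat at 45 mm). Now medal 3.

step_arm(
  targets=[
    [[0, 0, 0, 7.9, 0, 0], [0, 0, 0, 7.9, 0, 0], [0, 0, 0, 7.9, 0, 0], [0, -0.84, 0.9, 0, 0, 0], [0, -0.84, 0.9, 0, 0, 0]],
  ],
)

```text
t: 52.35
tcp_pos: [0.5237, 0.1291, 0.1131]
tcp_rot: [1.451, 1.034, -1.452]
force: [-0.0, -0.6, -0.2]
gripper_width: 0.0721
```

step_arm(
  targets=[
    [[0.4, -0.84, 0.9, 0, 0, 0], [0.4, -0.84, 0.9, 0, 0, 0], [0.4, -0.84, 0.88, 0, 0, 0], [0, 0, 0, 0, 0, 0], [0, 0, 0, 0, 0, 0]],
  ],
)

```text
t: 52.85
tcp_pos: [0.4431, 0.0858, 0.0837]
tcp_rot: [1.452, 1.032, -1.453]
force: [-0.0, 0.6, 0.5]
gripper_width: 0.0724
```

```bash
python3 - <<'E'
from h import *
im,d,P=wshot('w37');print("m3");blobs(P,d,.027,.04,.38,.5,.02,.15); plan([.4446,.0822,-.041],-19.5)
E
```

```text
m3
[ 286  186   76   49 3633] [0.4444 0.0834 0.0329] (array([444. ,  81.9]), array([40.7, 60.1]), 71.3)
pos [0.444  0.0862 0.084 ] ty -19.25 tilt [0.01 0.07] shift [5.   0.08 0.15] turn x 0.25 q7 -52 shift after turn [5.   0.07 0.14]
```

step_arm(
  targets=[
    [[1, 0.07, 0.15, 0, 0, 0], [1, 0, 0, 0, 0, 0], [1, 0, 0, 0, 0, 0], [0.6, 0, 0, 0, 0, 0], [0.3, 0, 0, 0, 0, 0]],
  ],
)

```text
t: 53.4
tcp_pos: [0.4438, 0.082, -0.0152]
tcp_rot: [1.452, 1.033, -1.454]
force: [-0.7, -0.2, 0.5]
gripper_width: 0.0729
```

step_arm(
  targets=[
    [[0.4, 0, 0, 0, 0, 0], [0.3, 0, 0, 0, 0, 0], [0.25, 0, 0, 0, 0, 0], [0.13, 0, 0, 0, 0, 0], [0, 0, 0, 0, 0, 0]],
  ],
)

```text
t: 53.9
tcp_pos: [0.443, 0.0807, -0.0413]
tcp_rot: [1.452, 1.032, -1.455]
force: [0.0, 0.5, -0.1]
gripper_width: 0.073
```

step_arm(
  targets=[
    [[0, 0, 0, 0, 0, 0], [0, 0, 0, 0, 0, 0], [0, 0, 0, 0, 0, 0], [0, 0, 0, 0, 0, 0]],
  ],
  fingers=255,
  newtons=50,
)

```text
t: 54.3
tcp_pos: [0.4435, 0.0808, -0.0407]
tcp_rot: [1.453, 1.031, -1.454]
force: [-1.0, 0.2, 4.8]
gripper_width: 0.059
```

step_arm(
  targets=[
    [[-0.5, 0, 0, 0, 0, 0], [-1, 0, 0, 0, 0, 0], [-1, 0, 0, 0, 0, 0], [-1, 0, 0, 0, 0, 0], [-1, 0, 0, 0, 0, 0]],
  ],
)

```text
t: 54.8
tcp_pos: [0.4428, 0.0805, 0.0728]
tcp_rot: [1.452, 1.032, -1.455]
force: [0.2, 0.3, -1.5]
gripper_width: 0.0592
```

step_arm(
  targets=[
    [[-0.3, 0, 0, -7.9, 0, 0], [0, 0, 0, -7.9, 0, 0], [0, 0, 0, -7.9, 0, 0], [0, 0, 0, 0, 0, 0]],
  ],
)

```text
t: 55.2
tcp_pos: [0.443, 0.0804, 0.0793]
tcp_rot: [1.152, 1.246, -1.154]
force: [-0.0, 0.6, -1.1]
gripper_width: 0.0594
```

```bash
python3 - <<'E'
from h import *
plan([.5747,.3008,.08],4.3)
E
```

```text
pos [0.443  0.0804 0.0793] ty 4.38 tilt [-0.11  0.01] shift [-0.04  5.93 -8.39] turn x 0.08 q7 -31 shift after turn [-0.03  5.91 -8.4 ]
```

step_arm(
  targets=[
    [[0, 0.7, -1, 0, 0, 0], [0, 0.7, -1, 0, 0, 0], [0, 0.7, -1, 0, 0, 0], [0, 0.7, -1, 0, 0, 0], [0, 0.7, -1, 0, 0, 0]],
  ],
)

```text
t: 55.7
tcp_pos: [0.5212, 0.2128, 0.0788]
tcp_rot: [1.154, 1.244, -1.157]
force: [0.7, 0.1, -1.2]
gripper_width: 0.0593
```

step_arm(
  targets=[
    [[0, 0.8, -1, 0, 0, 0], [0, 0.8, -1, 0, 0, 0], [0, 0.81, -1, 0, 0, 0], [0, 0, -0.36, 0, 0, 0], [0, 0, 0, 0, 0, 0]],
  ],
)

```text
t: 56.2
tcp_pos: [0.5732, 0.3022, 0.0784]
tcp_rot: [1.152, 1.248, -1.154]
force: [-0.5, -1.9, -1.3]
gripper_width: 0.0593
```

```bash
python3 - <<'E'
from h import *
im,d,P=wshot('w38'); plan([.5747,.2998,-.002],4.3); cuts('w38',O=(.5747,.3008))
print("m1");blobs(P,d,.04,.056,.53,.63,.19,.27)
a=np.radians(4.3)
E
```

```text
pos [0.5734 0.3004 0.0783] ty 4.36 tilt [-0.2  -0.04] shift [3.21 0.06 0.03] turn x 0.06 q7 -47 shift after turn [3.21 0.05 0.03] 
-70 X []
-70 Y []
0 X [(-40, 30), (-38, 30), (-36, 30), (-34, 29), (-32, 15), (-30, 14), (-28, 14), (-26, 14), (-24, 14), (24, 14), (26, 14), (28, 14), (30, 15), (32, 29), (34, 29), (36, 30), (38, 29), (40, 30)]
0 Y [(-22, 14), (-20, 19), (-18, 14), (-16, 14), (14, 14), (16, 15), (18, 25), (20, 26), (22, 29), (24, 29), (26, 30), (28, 29)]
70 X [(-40, 29), (-38, 29), (-36, 30), (-34, 30), (-32, 17), (-30, 14), (-28, 14), (-26, 14), (-24, 14), (24, 14), (26, 14), (28, 14), (30, 14), (32, 28), (34, 30), (36, 30), (38, 29), (40, 30)]
70 Y [(-30, 29), (-28, 30), (-26, 29), (-24, 29), (-22, 27), (-20, 15), (-18, 14), (-16, 14), (14, 14), (16, 14), (18, 15), (20, 27), (22, 28), (24, 29), (26, 30), (28, 30)]
m1
```

Cutout centre confirmed. Lower medal 3, release on the ribs, then push.

step_arm(
  targets=[
    [[0.8, 0.06, 0.03, 0, 0, 0], [0.8, 0, 0, 0, 0, 0], [0.8, 0, 0, 0, 0, 0], [0.6, 0, 0, 0, 0, 0], [0, 0, 0, 0, 0, 0]],
  ],
)

```text
t: 56.75
tcp_pos: [0.5745, 0.2972, 0.0015]
tcp_rot: [1.149, 1.246, -1.159]
force: [-0.1, -0.4, -0.7]
gripper_width: 0.0591
```

step_arm(
  targets=[
    [[0.2, 0.03, 0, 0, 0, 0], [0.2, 0, 0, 0, 0, 0], [0.15, 0, 0, 0, 0, 0], [0.1, 0, 0, 0, 0, 0], [0, 0, 0, 0, 0, 0]],
  ],
)

```text
t: 57.25
tcp_pos: [0.5782, 0.2996, -0.0017]
tcp_rot: [1.154, 1.237, -1.153]
force: [-29.4, -19.3, 61.8]
gripper_width: 0.0595
```

```bash
python3 - <<'E'
from h import *
plan([.5747,.2998,-.012],4.3)
E
```

```text
pos [ 0.5782  0.2996 -0.0017] ty 4.24 tilt [ 0.24 -0.22] shift [ 0.41 -0.14 -0.02] turn x -0.06 q7 -51 shift after turn [ 0.41 -0.14 -0.02]
```

62 N at an unexpected height — most likely the gripper's +x linkage on the cabinet edge, since the drawer had crept in 10 mm. Back off at once, then use the finger's back against the drawer front's inside to push the drawer out again.

step_arm(
  targets=[
    [[-0.5, 0, 0, 0, 0, 0], [-0.3, 0, 0, 0, 0, 0], [0, 0, 0, 0, 0, 0]],
  ],
)

```text
t: 57.55
tcp_pos: [0.5781, 0.3004, 0.009]
tcp_rot: [1.155, 1.245, -1.151]
force: [0.6, 0.5, -1.4]
gripper_width: 0.0591
```

```bash
python3 - <<'E'
from h import *
im,d,P=wshot('w39'); plan([.5747,.2998,-.012],4.3); cuts('w39',O=(.5747,.3008),cs=(0,70))
print("block");blobs(P,d,.06,.1,.52,.63,.27,.335)
print("cab");blobs(P,d,.08,.092,.6,.8,.2,.45)
cv2.imwrite('pics/w39c.png',cv2.resize(im[100:400,60:580,::-1],None,fx=1.5,fy=1.5,interpolation=cv2.INTER_CUBIC))
E
```

```text
pos [0.5774 0.3    0.0078] ty 4.35 tilt [-0.05  0.05] shift [ 0.79 -0.11 -0.  ] turn x 0.05 q7 -50 shift after turn [ 0.79 -0.11 -0.  ] 
0 X [(-40, 30), (-38, 30), (-36, 30), (-34, 29), (-32, 17), (-30, 14), (-28, 14), (-26, 14), (-24, 14), (24, 14), (26, 14), (28, 14), (30, 14), (32, 21), (34, 29), (36, 29), (38, 30), (40, 30)]
0 Y [(14, 14), (18, 25), (20, 27), (22, 29), (24, 30), (26, 30), (28, 30)]
70 X [(-40, 30), (-38, 29), (-36, 30), (-34, 29), (-32, 20), (-30, 14), (-28, 14), (-26, 14), (-24, 14), (24, 14), (26, 14), (28, 14), (30, 14), (32, 27), (34, 29), (36, 30), (38, 30), (40, 30)]
70 Y [(-30, 30), (-28, 30), (-26, 29), (-24, 29), (-22, 27), (-20, 21), (-18, 14), (-16, 14), (14, 14), (16, 14), (18, 15), (20, 27), (22, 29), (24, 30), (26, 30), (28, 30)]
block
[  189   235   266    99 16568] [0.5787 0.3098 0.0823] (array([578.5, 301.2]), array([104.3,  41.3]), 4.5)
cab
[  439     0   201   394 57624] [0.6751 0.3608 0.0855] (array([714.4, 314.9]), array([168.1, 241.1]), 4.2)
[ 365  256   62   77 2087] [0.6061 0.3078 0.0824] (array([611.1, 303. ]), array([22.2, 40.3]), 0.0)
[ 419  342   58   58 1586] [0.6466 0.2556 0.0854] (array([652. , 246.6]), array([19.2, 71.9]), 39.1)
```

View pics/w39c.png

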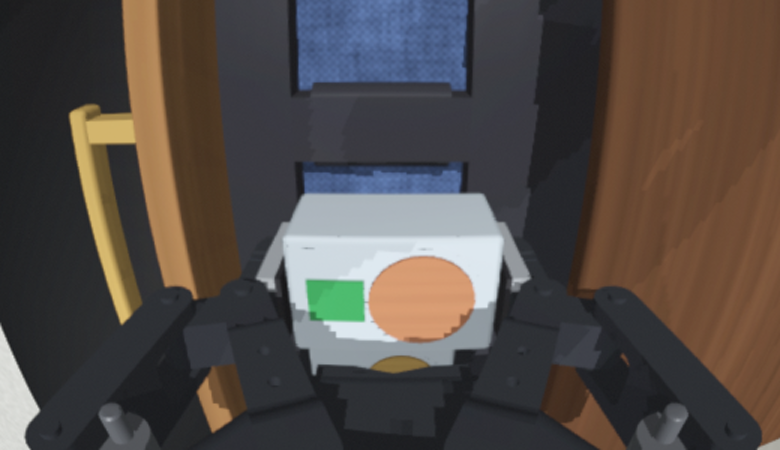

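Crop: the right knuckle overlaps the cabinet edge at (600,300), which confirms it. Push the drawer out using the finger's back against the front panel.

step_arm(
  targets=[
    [[0, -0.3, 0, 0, 0, 0], [0, -0.3, 0, 0, 0, 0], [0, -0.2, 0, 0, 0, 0], [0, -0.1, 0, 0, 0, 0], [0, 0, 0, 0, 0, 0]],
  ],
)

```text
t: 58.1
tcp_pos: [0.5538, 0.2981, 0.0073]
tcp_rot: [1.151, 1.246, -1.154]
force: [-0.6, -0.2, -1.8]
gripper_width: 0.0595
```

```bash
python3 - <<'E'
from h import *
im,d,P=wshot('w40'); plan([.5642,.2987,.008],4.3); cuts('w40',cs=(70,))
E
```

```text
pos [0.554  0.2981 0.0074] ty 4.38 tilt [-0.13 -0.  ] shift [-0.03  0.41  0.01] turn x 0.08 q7 -51 shift after turn [-0.03  0.41  0.01] 
70 X [(-40, 30), (-38, 30), (-36, 30), (-34, 30), (-32, 30), (-30, 30), (-28, 29), (-26, 24), (-24, 14), (24, 14), (26, 14), (28, 14), (30, 14), (32, 14), (34, 14), (36, 14), (38, 22), (40, 30)]
70 Y [(-30, 29), (-28, 29), (-26, 30), (-24, 29), (-22, 27), (-20, 22), (-18, 14), (-16, 14), (14, 14), (16, 14), (18, 15), (20, 26), (22, 28), (24, 30), (26, 30), (28, 29)]
```

step_arm(
  targets=[
    [[0, -0.15, 0, 0, 0, 0], [0, -0.1, 0, 0, 0, 0], [0, -0.04, 0, 0, 0, 0], [0, 0, 0, 0, 0, 0]],
  ],
)

```text
t: 58.55
tcp_pos: [0.547, 0.2975, 0.0075]
tcp_rot: [1.152, 1.246, -1.154]
force: [2.5, 0.7, -2.1]
gripper_width: 0.0593
```

step_arm(
  targets=[
    [[0, 0.3, 0, 0, 0, 0], [0, 0.3, 0, 0, 0, 0], [0, 0.1, 0, 0, 0, 0], [0, 0, 0, 0, 0, 0]],
  ],
)

```text
t: 58.95
tcp_pos: [0.5652, 0.2988, 0.0073]
tcp_rot: [1.153, 1.246, -1.155]
force: [0.8, -0.4, -1.0]
gripper_width: 0.0591
```

```bash
python3 - <<'E'
from h import *
im,d,P=wshot('w41'); plan([.5642,.2990,-.011],4.3); cuts('w41',cs=(0,70,))
E
```

```text
pos [0.5647 0.2988 0.0072] ty 4.35 tilt [-0.13  0.01] shift [ 0.73 -0.02 -0.01] turn x 0.05 q7 -51 shift after turn [ 0.73 -0.02 -0.01] 
0 X [(-40, 30), (-38, 29), (-36, 30), (-34, 30), (-32, 16), (-30, 14), (-28, 14), (-26, 14), (-24, 14), (24, 14), (26, 14), (28, 14), (30, 14), (32, 22), (34, 30), (36, 29), (38, 29), (40, 29)]
0 Y [(14, 14), (16, 15), (18, 25), (20, 26), (22, 29), (24, 30), (26, 30), (28, 30)]
70 X [(-40, 30), (-38, 30), (-36, 30), (-34, 30), (-32, 21), (-30, 14), (-28, 14), (-26, 14), (-24, 14), (24, 14), (26, 14), (28, 14), (30, 14), (32, 25), (34, 30), (36, 30), (38, 30), (40, 30)]
70 Y [(-30, 29), (-28, 29), (-26, 30), (-24, 29), (-22, 27), (-20, 23), (-18, 14), (-16, 14), (14, 14), (16, 14), (18, 15), (20, 26), (22, 29), (24, 30), (26, 30), (28, 29)]
```

Drawer fully out again and block centred. Lower gently and release.

step_arm(
  targets=[
    [[0.25, 0, 0, 0, 0, 0], [0.2, 0, 0, 0, 0, 0], [0.15, 0, 0, 0, 0, 0], [0, 0, 0, 0, 0, 0]],
  ],
)

```text
t: 59.4
tcp_pos: [0.5639, 0.2985, -0.0085]
tcp_rot: [1.151, 1.246, -1.155]
force: [0.4, 0.1, -2.1]
gripper_width: 0.0594
```

step_arm(
  targets=[
    [[0.1, 0, 0, 0, 0, 0], [0.05, 0, 0, 0, 0, 0], [0, 0, 0, 0, 0, 0]],
  ],
)

```text
t: 59.7
tcp_pos: [0.5645, 0.2988, -0.0114]
tcp_rot: [1.152, 1.246, -1.154]
force: [-0.2, -0.8, -1.9]
gripper_width: 0.0598
```

step_arm(
  targets=[
    [[0, 0, 0, 0, 0, 0], [0, 0, 0, 0, 0, 0], [0, 0, 0, 0, 0, 0], [-0.5, 0, 0, 0, 0, 0], [-1, 0, 0, 0, 0, 0]],
  ],
  fingers=52,
)

```text
t: 60.2
tcp_pos: [0.564, 0.2983, 0.0258]
tcp_rot: [1.15, 1.247, -1.156]
force: [0.5, -0.6, 0.0]
gripper_width: 0.0678
```

step_arm(
  targets=[
    [[-0.8, 0, 0, 0, 0, 0], [0, 0, 0, 0, 0, 0], [0, 0, 0, 0, 0, 0], [0, 0, 0, 0, 0, 0], [0, 0, 0, 0, 0, 0]],
  ],
  fingers=255,
)

```text
t: 60.7
tcp_pos: [0.5642, 0.2984, 0.0452]
tcp_rot: [1.151, 1.246, -1.155]
force: [0.3, 0.8, -0.9]
gripper_width: 0.0003
```

```bash
python3 - <<'E'
from h import *
im,d,P=wshot('w42');plan([.5645,.2995,.02],4.3)
print("block");blobs(P,d,.038,.069,.52,.615,.27,.335); cuts('w42',cs=(70,))
m=(abs(P[...,1]-.3)<.025)&(P[...,2]>.035)&(P[...,2]<.068)
for x in (.54,.55,.56,.57,.58,.59): k=m&(abs(P[...,0]-x)<.004); print(x,k.sum(),np.round(np.median(P[k][:,2]),4))
E
```

```text
pos [0.5642 0.2986 0.0453] ty 4.38 tilt [-0.18 -0.03] shift [ 1.01  0.02 -0.04] turn x 0.08 q7 -49 shift after turn [ 1.01  0.02 -0.04] 
block
[ 274  193   98   65 5821] [0.5649 0.3085 0.0529] (array([565.3, 305.4]), array([60.2, 39.4]), 4.2)
70 X [(-40, 29), (-38, 29), (-36, 30), (-34, 29), (-32, 20), (-30, 14), (-28, 14), (-26, 14), (-24, 14), (24, 14), (26, 14), (28, 14), (30, 14), (32, 25), (34, 30), (36, 30), (38, 29), (40, 29)]
70 Y [(-30, 30), (-28, 30), (-26, 30), (-24, 29), (-22, 27), (-20, 23), (-18, 14), (-16, 14), (14, 14), (16, 14), (18, 15), (20, 26), (22, 28), (24, 30), (26, 30), (28, 30)]
0.54 838 0.0526
0.55 842 0.0532
0.56 717 0.0524
0.57 674 0.0527
0.58 771 0.0535
0.59 769 0.0531
```

Block level on the ribs (top ≈52 mm). Push down.

step_arm(
  targets=[
    [[0.5, 0, -0.04, 0, 0, 0], [0.5, 0, 0, 0, 0, 0], [0.3, 0, 0, 0, 0, 0], [0.1, 0, 0, 0, 0, 0], [0, 0, 0, 0, 0, 0]],
  ],
)

```text
t: 61.25
tcp_pos: [0.564, 0.2997, 0.0103]
tcp_rot: [1.151, 1.247, -1.155]
force: [-0.5, -0.4, 1.2]
gripper_width: -0.0
```

step_arm(
  targets=[
    [[0.15, -0.08, 0, 0, 0, 0], [0.1, -0.05, 0, 0, 0, 0], [0, 0, 0, 0, 0, 0]],
  ],
)

```text
t: 61.55
tcp_pos: [0.5637, 0.3002, 0.0083]
tcp_rot: [1.155, 1.242, -1.15]
force: [-0.4, -3.1, 15.3]
gripper_width: -0.0
```

step_arm(
  targets=[
    [[0.1, -0.05, 0, 0, 0, 0], [0.03, 0, 0, 0, 0, 0], [0, 0, 0, 0, 0, 0]],
  ],
)

```text
t: 61.85
tcp_pos: [0.5652, 0.3004, 0.0081]
tcp_rot: [1.159, 1.238, -1.147]
force: [-1.3, -7.0, 29.7]
gripper_width: -0.0001
```

step_arm(
  targets=[
    [[-0.5, 0, 0, 0, 0, 0], [-1, 0, 0, 0, 0, 0], [-1, 0, 0, 0, 0, 0], [-1, 0, 0, 0, 0, 0], [-0.5, 0, 0, 0, 0, 0]],
  ],
)

```text
t: 62.35
tcp_pos: [0.561, 0.3005, 0.1042]
tcp_rot: [1.154, 1.245, -1.151]
force: [-0.1, 0.5, 1.0]
gripper_width: 0.0002
```

step_arm(
  targets=[
    [[0, -1, 0, 0, 0, 0], [0, -1, 0, 0, 0, 0], [0, -1, 0, 0, 0, 0], [0, -1, 0, 0, 0, 0], [0, 0, 0, 0, 0, 0]],
  ],
  fingers=180,
)

```text
t: 62.85
tcp_pos: [0.4567, 0.2918, 0.1015]
tcp_rot: [1.147, 1.248, -1.154]
force: [0.7, 1.5, -0.2]
gripper_width: 0.0252
```

```bash
python3 - <<'E'
from h import *
im,d,P=wshot('w43')
print("blocks");blobs(P,d,.038,.069,.52,.64,.19,.335); 
for c in ((.565,.2997),(.5703,.23)):
  for dx,dy in ((-.022,0),(.022,0),(0,-.013),(0,.013)):
    k=(abs(P[...,0]-c[0]-dx)<.004)&(abs(P[...,1]-c[1]-dy)<.003)&(P[...,2]>.03)&(P[...,2]<.07); print(c,dx,dy,k.sum(),np.round(np.median(P[k][:,2]),4))
blobs(P,d,.064,.077,.42,.6,.15,.45); plan([.458,.2945,.06],4.3)
E
```

```text
blocks
[ 414  179   69   48 2923] [0.5629 0.3024 0.0458] (array([566.5, 300.4]), array([61.2, 41.1]), 4.1)
[ 404  252   65   43 2165] [0.5687 0.2358 0.0458] (array([570.2, 231.3]), array([60.4, 41.1]), 4.4)
(0.565, 0.2997) -0.022 0 62 0.0459
(0.565, 0.2997) 0.022 0 45 0.0466
(0.565, 0.2997) 0 -0.013 54 0.0456
(0.565, 0.2997) 0 0.013 64 0.0459
(0.5703, 0.23) -0.022 0 47 0.0464
(0.5703, 0.23) 0.022 0 34 0.0465
(0.5703, 0.23) 0 -0.013 17 0.0459
(0.5703, 0.23) 0 0.013 51 0.0463
[ 368   47   27  228 3867] [0.496  0.343  0.0714] (array([497.4, 330.4]), array([ 13. , 169.7]), 4.2)
pos [0.4591 0.2918 0.1018] ty 4.49 tilt [-0.12 -0.04] shift [ 1.67 -0.03 -0.11] turn x 0.19 q7 -53 shift after turn [ 1.67 -0.04 -0.11]
```

Both blocks home (tops 45 mm, flat). Now shut the drawer: closed fingers against the outer face of the handle bar.

step_arm(
  targets=[
    [[0, -1, -0.11, 0, 0, 0], [0, -0.9, 0, 0, 0, 0], [0, 0, 0, 0, 0, 0], [0, 0, 0, 0, 0, 0]],
  ],
  fingers=255,
)

```text
t: 63.3
tcp_pos: [0.414, 0.2911, 0.102]
tcp_rot: [1.153, 1.245, -1.153]
force: [0.8, -0.3, 1.3]
gripper_width: 0.0001
```

step_arm(
  targets=[
    [[1, 0, 0, 0, 0, 0], [1, 0, 0, 0, 0, 0], [1, 0, 0, 0, 0, 0], [0.9, 0, 0, 0, 0, 0], [0, 0, 0, 0, 0, 0]],
  ],
)

```text
t: 63.8
tcp_pos: [0.4125, 0.2896, 0.0018]
tcp_rot: [1.149, 1.246, -1.159]
force: [-0.8, -0.5, 0.9]
gripper_width: -0.0001
```

step_arm(
  targets=[
    [[0, 0.5, 0, 0, 0, 0], [0, 0.5, 0, 0, 0, 0], [0, 0.5, 0, 0, 0, 0], [0, 0.5, 0, 0, 0, 0], [0, 0.5, 0, 0, 0, 0]],
  ],
)

```text
t: 64.3
tcp_pos: [0.4766, 0.2961, 0.005]
tcp_rot: [1.153, 1.246, -1.153]
force: [-3.5, 0.8, 2.4]
gripper_width: 0.0002
```

step_arm(
  targets=[
    [[0, 0.5, 0, 0, 0, 0], [0, 0.5, 0, 0, 0, 0], [0, 0.5, 0, 0, 0, 0], [0, 0.5, 0, 0, 0, 0], [0, 0, 0, 0, 0, 0]],
  ],
)

```text
t: 64.8
tcp_pos: [0.5278, 0.2993, 0.0042]
tcp_rot: [1.155, 1.244, -1.154]
force: [1.0, -1.0, 0.6]
gripper_width: 0.0004
```

```bash
python3 - <<'E'
from h import *
im,d,P=wshot('w44')
blobs(P,d,.064,.077,.42,.64,.15,.45); plan([.567,.3,.0],4.3)
E
```

```text
[ 432   13   59  304 9271] [0.5836 0.3638 0.0713] (array([585.8, 354.5]), array([ 13.7, 135.7]), 4.2)
[547  30  19  30 361] [0.6254 0.4211 0.0694] (array([627.6, 422.3]), array([10.1, 12.3]), 15.4)
[290 262  65  21 819] [0.5283 0.3103 0.0697] (array([528.5, 308.9]), array([27.4,  6. ]), 3.8)
pos [0.5265 0.2993 0.0041] ty 4.29 tilt [-0.04  0.03] shift [0.16 1.62 0.09] turn x -0.01 q7 -54 shift after turn [0.16 1.62 0.09]
```

step_arm(
  targets=[
    [[0, 0.5, 0, 0, 0, 0], [0, 0.5, 0, 0, 0, 0], [0, 0.4, 0, 0, 0, 0], [0, 0.2, 0, 0, 0, 0], [0, 0, 0, 0, 0, 0]],
  ],
)

```text
t: 65.35
tcp_pos: [0.5665, 0.3025, 0.0043]
tcp_rot: [1.154, 1.244, -1.153]
force: [0.6, -0.9, 0.7]
gripper_width: -0.0001
```

step_arm(
  targets=[
    [[0, 0.1, 0, 0, 0, 0], [0, 0.05, 0, 0, 0, 0], [0, 0, 0, 0, 0, 0]],
  ],
)

```text
t: 65.65
tcp_pos: [0.5685, 0.3029, 0.0043]
tcp_rot: [1.152, 1.246, -1.154]
force: [-0.2, -1.1, 0.4]
gripper_width: -0.0005
```

step_arm(
  targets=[
    [[0, 0.15, 0, 0, 0, 0], [0, 0.1, 0, 0, 0, 0], [0, 0, 0, 0, 0, 0]],
  ],
)

```text
t: 65.95
tcp_pos: [0.5689, 0.3029, 0.004]
tcp_rot: [1.143, 1.251, -1.162]
force: [-15.5, -5.4, 10.9]
gripper_width: -0.0004
```

```bash
python3 - <<'E'
from h import *
im,d,P=wshot('w45')
blobs(P,d,.064,.077,.42,.66,.15,.45); blobs(P,d,.08,.092,.55,.8,.15,.45);plan([.567,.3,.0],4.3)
E
```

```text
[ 426   13   64  301 9448] [0.6217 0.3693 0.0713] (array([625.3, 360.4]), array([ 16.9, 134. ]), 4.2)
[290 262  65  21 807] [0.5702 0.3143 0.0697] (array([570.3, 312.9]), array([27.4,  6.1]), 4.8)
[  455     1   185   399 54838] [0.6703 0.3559 0.0855] (array([705.9, 308.5]), array([138. , 290.8]), 29.7)
[267 281  53  59 877] [0.5632 0.3147 0.0881] (array([565.2, 307.5]), array([17.2, 26.9]), 50.0)
[326 281  51  58 878] [0.5776 0.316  0.0879] (array([576.6, 308.5]), array([26.8, 17.1]), 48.3)
[377 287  36  11 206] [0.596  0.3181 0.0902] (array([596.7, 318.6]), array([13.3,  3.2]), 6.9)
pos [0.5689 0.3029 0.004 ] ty 4.47 tilt [-0.65 -0.25] shift [ 0.16 -0.08  0.11] turn x 0.17 q7 -50 shift after turn [ 0.16 -0.08  0.11]
```

Hard stop at 15.5 N — shut. Back away and do a final check of everything.

step_arm(
  targets=[
    [[0, -0.5, 0, 0, 0, 0], [0, -0.8, 0, 0, 0, 0], [-1, -0.5, 0, 0, 0, 0], [-1, 0, 0, 0, 0, 0], [-1, 0, 0, 0, 0, 0]],
  ],
)

```text
t: 66.5
tcp_pos: [0.5301, 0.3002, 0.0803]
tcp_rot: [1.152, 1.246, -1.153]
force: [0.6, 0.2, -0.5]
gripper_width: -0.0002
```

step_arm(
  targets=[
    [[-1, 0, 1, 0, 0, 0], [-1, 0, 1, 0, 0, 0], [-1, 0, 1, 0, 0, 0], [-1, 0, 1, 0, 0, 0], [-1, 0, 1, 0, 0, 0]],
  ],
)

```text
t: 67.0
tcp_pos: [0.5403, 0.1743, 0.2056]
tcp_rot: [1.153, 1.245, -1.153]
force: [2.0, -0.2, -0.4]
gripper_width: 0.0003
```

step_arm(
  targets=[
    [[0, 0, 0, 0, 0, 0], [0, 0, 0, 0, 0, 0], [0, 0, 0, 0, 0, 0]],
  ],
)

```text
t: 67.3
tcp_pos: [0.5392, 0.1761, 0.2035]
tcp_rot: [1.151, 1.247, -1.153]
force: [0.1, -1.1, -0.1]
gripper_width: -0.0001
```

```bash
python3 - <<'E'
from h import *
im,d,P=wshot('w46'); print("front/cab");blobs(P,d,.064,.0765,.5,.66,.15,.45); blobs(P,d,.08,.092,.55,.95,.15,.45,500)
for c,a in dict(yellow=(-.13,-.05),blue=(-.18,-.12),red=(-.25,-.17)).items(): strip('w46',c,*a)
from plant import arm
im,d=arm.get_image("top"); i0,d0,K,T=load('pics/top0.npz'); P=cloud(d,K,T)
for c,r in dict(yellow=(.44,.55,-.12,-.06),blue=(.43,.55,-.17,-.12),red=(.42,.54,-.23,-.18)).items():
    m=(P[...,0]>r[0])&(P[...,0]<r[1])&(P[...,1]>r[2])&(P[...,1]<r[3])&(P[...,2]>.08)&(P[...,2]<.13); print(c,m.sum(),np.round(np.percentile(P[m][:,2],[50,90]),4))
m=(P[...,1]>.23)&(P[...,1]<.37)&(P[...,2]>.04)&(P[...,2]<.077)&(P[...,0]>.4)&(P[...,0]<.68); print("front xmin",P[m][:,0].min() if m.any() else None, rect(P[m]))
cv2.imwrite("pics/t2.png",cv2.resize(im[90:310,190:510,::-1],None,fx=2.4,fy=2.4,interpolation=cv2.INTER_CUBIC))
E
```

```text
front/cab
[ 406    0   19  184 2295] [0.6286 0.2816 0.0713] (array([629.5, 281.5]), array([ 13.5, 198.5]), 4.1)
[  418     0   157   192 28238] [0.7189 0.2931 0.0855] (array([733.8, 310.3]), array([206. , 246.3]), 4.3)Traceback (most recent call last):
  File "<stdin>", line 3, in <module>
  File "h.py", line 40, in strip
    q=P[m]; z=np.percentile(q[:,2],90); q=q[abs(q[:,2]-z)<.005]; print(c,len(q),"z",round(z,4),rect(q),"x",np.round([q[:,0].min(),q[:,0].max()],4))
              ~~~~~~~~~~~~~^^^^^^^^^^^
    return _quantile_unchecked(
        a, q, axis, out, overwrite_input, method, keepdims, weights)
    return _ureduce(a,
                    func=_quantile_ureduce_func,
    ...<5 lines>...
                    overwrite_input=overwrite_input,
                    method=method)
    r = func(a, **kwargs)
    result = _quantile(arr,
                       quantiles=q,
    ...<2 lines>...
                       out=out,
                       weights=wgt)
    slices_having_nans = np.isnan(arr[-1, ...])
                                  ~~~^^^^^^^^^
IndexError: index -1 is out of bounds for axis 0 with size 0
```

```bash
python3 - <<'E'
from h import *
from plant import arm
im,d=arm.get_image("top"); i0,d0,K,T=load('pics/top0.npz'); P=cloud(d,K,T)
for c,r in dict(yellow=(.44,.55,-.12,-.06),blue=(.43,.55,-.17,-.12),red=(.42,.54,-.23,-.18)).items():
    m=(P[...,0]>r[0])&(P[...,0]<r[1])&(P[...,1]>r[2])&(P[...,1]<r[3])&(P[...,2]>.08)&(P[...,2]<.13); print(c,m.sum(),np.round(np.percentile(P[m][:,2],[50,90]),4))
cv2.imwrite("pics/t2.png",cv2.resize(im[90:310,190:510,::-1],None,fx=2.4,fy=2.4,interpolation=cv2.INTER_CUBIC))
E
```

```text
yellow 160 [0.1096 0.1129]
blue 183 [0.1097 0.1139]
red 207 [0.1087 0.1128]
```

View pics/t2.png

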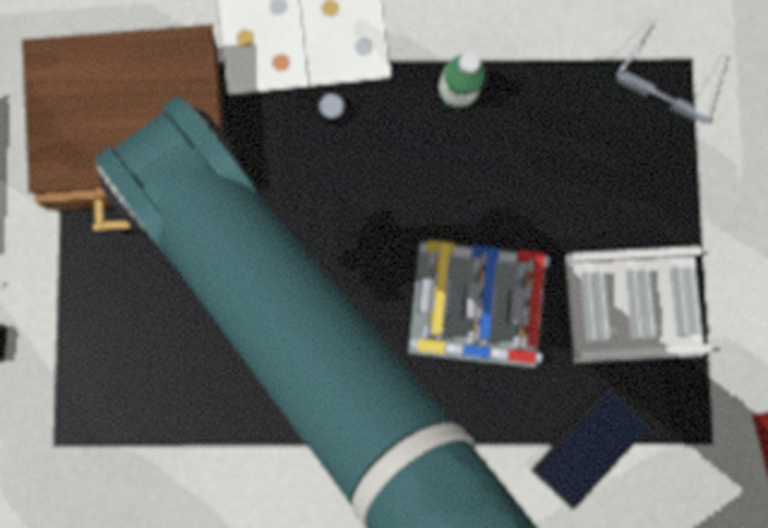

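The top view shows the panels in their own slots (yellow (438,290), blue (485,290), red (533,290)), the sorter empty, the drawer shut and no bystander moved. Handing in.

```bash
python3 -c "
from plant import arm
print(arm.finish_job())"
```

```text
the job is handed in; nothing more can be done
None
```

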